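# Clip the water samples into their colour-marked holders

## Robot

A 6-joint arm with a two-finger parallel gripper is mounted at the origin on the work surface. World frame = base frame: x ahead of the robot, y to its left, z up, the work surface at z = 0. Lengths are in m, angles in rad, forces in N, time in s.
With the tool pointing down it reaches from about 0.25 to 0.725 m from the base axis. Payload 4 kg.
Tool frame: the origin (TCP) lies at the very end of the fingers, on their centre line; the grasp point (between the pads) lies 19 mm behind it; x points along the fingers, y is the direction in which the jaws open and shut, and the axes are right-handed (so a half turn about x gives the same grasp; the last joint's range is limited). The gripper opens to 85 mm and grips with 20 to 120 N. Pads are 22 mm wide; open, the fingers measure 114 mm over their backs; the gripper's body (76 mm by 85 mm) begins 54 mm behind the grasp point. The pads swing forward as they close: fully open they stand 13 mm farther back than shut.
Start: joints at [-1.261, 0.241, 0.005, 1.335, 0, 1.571], TCP at [0.152, -0.476, 0.231] pointing down, gripper open.
Joint ranges: [-2.72, 2.72], [-1.05, 1.87], [-1.09, 1.28], [-1.99, 2.15], [-1.42, 1.44], [-3.14, 3.14]. Speed limits (rad/s): [2.79, 2.79, 3.14, 3.14, 3.14, 3.14].

## Interface

Orientations are given as a unit quaternion [x, y, z, w].
In Python, from workcell import get_obs, camera, job_done gives the robot as it stands. The module is installed in compiled form; this text tells all that it offers.
- The arm moves only by the tool arm_command, never from a script. Its argument "motion" is a list of rows, each an object of numbers: "x", "y", "z": the shift along the tool's x, y, z in m; "roll": the turn about the tool's x in rad; "fingers": the opening, from 0 (shut) to 1 (fully open). A call has 1 to 20 rows; each row shifts and turns the pose as measured when the row begins, along the tool's axes as they then stand; what a row does not reach is not made up. A row lasts 1/12 s, in which the tool goes at most 41.7 mm and 7.16 degrees, less where a joint would pass 70% of its speed; a pose out of reach is approached as far as the arm can. A call is refused whole if a number of a shift passes 0.0417 or a number of a turn 0.125, either way. A call with a gripper value outside its range is refused whole. The fingers move at their own pace and stop on an object; the grip force is fixed at half the most. Time passes only in rows, so rows that do not move let the fingers close. It gives the time, the measured TCP pose, the force and the opening at its end, in the units of the state.
- get_obs(): the state, without advancing time (a new reading comes with each control period).
- camera(name): name is "scene" or "side" or "wrist"; returns a dict with "frame" (400x640x3 uint8, red, green, blue), "intrinsics" (3x3 intrinsics, pixels), "rvec" (rotation vector, rad) and "tvec" (3), from world to camera coordinates, as OpenCV has them. Camera axes: x right, y down, z forward; pixel columns grow to the right and rows downward; lengths in m; the calibration is good to about 2 mm. A picture is of the moment at which its call begins. There is no depth.
- job_done(): hands the job in, once; it reports no verdict.
The state is a dict: "clock": time; "joint_pos": joint angles; "joint_vel": joint speeds; "tau": joint torques, N m; "eef_pos": TCP position; "tool_rot": TCP orientation; "ft_force": force on the tool from outside, world axes, zero at the start; "ft_torque": the same for the moment, N m; "grip_width": finger opening in m.
Only numpy, scipy, OpenCV 4.12 (cv2) and the standard library are available. Lean on these libraries where they do the work, as an engineer would, in place of code of your own. Each camera call takes 0.05 s, during which the arm holds its last target.

## Task

Put each of the three tall sample tubes upright into the spring-clip holder of its cap's colour and push it straight down until it clicks past the sprung balls and stands fully home on the socket floor. Do not knock any tube over, and leave the two short jars and the flask where they stand.

Things in the scene. Friction and masses are not known exactly. Their poses are not given: they have to be found in the camera images.
- tube_blue_mid (a point): tall slim sample tube with a blue cap, loose, standing upright: 115 mm tall; round foot 32 mm wide and 5 mm high (lower edge chamfered 2 mm), pale body 27 mm in diameter with a white blank label, cap 34 mm in diameter over the top 19.5 mm; about 60 g. The point is the tube's centre, 57.5 mm above its underside; z is the tube's axis, up.
- tube_yellow_mid (a point): tall slim sample tube with a yellow cap, loose, standing upright: 115 mm tall; round foot 32 mm wide and 5 mm high (lower edge chamfered 2 mm), pale body 27 mm in diameter with a white blank label, cap 34 mm in diameter over the top 19.5 mm; about 60 g. The point is the tube's centre, 57.5 mm above its underside; z is the tube's axis, up.
- tube_red_mid (a point): tall slim sample tube with a red cap, loose, standing upright: 115 mm tall; round foot 32 mm wide and 5 mm high (lower edge chamfered 2 mm), pale body 27 mm in diameter with a white blank label, cap 34 mm in diameter over the top 19.5 mm; about 60 g. The point is the tube's centre, 57.5 mm above its underside; z is the tube's axis, up.
- holder_blue_seat (a point): fixed spring-clip holder: white 84 mm square base, white socket (bore 38 mm), blue funnel on top (56 mm mouth, 64 mm outside, rim 55 mm above table). Two sprung balls in the bore stop the tube's foot 12 mm above the floor (let go there, the tube leans over); an upright push of about 5 N clicks it past them onto the floor. Point: centre of socket floor, 8 mm above table; z up, x the line of the balls.
- holder_yellow_seat (a point): fixed spring-clip holder: white 84 mm square base, white socket (bore 38 mm), yellow funnel on top (56 mm mouth, 64 mm outside, rim 55 mm above table). Two sprung balls in the bore stop the tube's foot 12 mm above the floor (let go there, the tube leans over); an upright push of about 5 N clicks it past them onto the floor. Point: centre of socket floor, 8 mm above table; z up, x the line of the balls.
- holder_red_seat (a point): fixed spring-clip holder: white 84 mm square base, white socket (bore 38 mm), red funnel on top (56 mm mouth, 64 mm outside, rim 55 mm above table). Two sprung balls in the bore stop the tube's foot 12 mm above the floor (let go there, the tube leans over); an upright push of about 5 N clicks it past them onto the floor. Point: centre of socket floor, 8 mm above table; z up, x the line of the balls.
- jar_blue_mid (a point): short wide jar with a blue lid, loose, a bystander: 48 mm tall, body 50 mm and lid 56 mm in diameter. The point is its centre, 24 mm above its underside; z is up.
- jar_red_mid (a point): short wide jar with a red lid, loose, a bystander: 48 mm tall, body 50 mm and lid 56 mm in diameter. The point is its centre, 24 mm above its underside; z is up.
- flask_mid (a point): empty clear conical flask, loose, a bystander: 140 mm tall, 84 mm in diameter at the base, 36 mm at the rim. The point is on its axis, 70 mm above its underside; z is up.
Mind the look-alikes: they are no part of the job. What is shaped like the part that bears holder_red_seat but orange or purple is not meant. Leave any purple look-alike of the part that bears tube_red_mid alone.

How it is judged:
At the end, for the whole second after the job is handed in: Each tall tube stands in the holder of its own cap's colour, on the socket floor (within 4 mm in height and 10 mm sideways), upright within 0.12 rad, released and at rest; both short jars and the flask are within 20 mm of where they started (horizontal distance between tube_blue_mid and holder_blue_seat below 0.01 m and z of tube_blue_mid in the frame of holder_blue_seat between 0.0535 and 0.0615 m and angle between each of tube_blue_mid, tube_yellow_mid, tube_red_mid's own z axis and vertical below 0.12 rad and linear speed of each of tube_blue, tube_yellow, tube_red below 0.02 m/s and horizontal distance between tube_yellow_mid and holder_yellow_seat below 0.01 m and z of tube_yellow_mid in the frame of holder_yellow_seat between 0.0535 and 0.0615 m and horizontal distance between tube_red_mid and holder_red_seat below 0.01 m and z of tube_red_mid in the frame of holder_red_seat between 0.0535 and 0.0615 m and distance of each of jar_blue_mid, jar_red_mid, flask_mid from where it was at the start of the episode below 0.02 m); the robot touches nothing.
It fails at once if a tall tube is knocked over (leans more than 0.8 rad) (angle between any of tube_blue_mid, tube_yellow_mid, tube_red_mid's own z axis and vertical above 0.8 rad).
It fails at once if a short jar or the flask is moved more than 20 mm (distance of any of jar_blue_mid, jar_red_mid, flask_mid from where it was at the start of the episode above 0.02 m).
It also fails if it takes over 96 s, if anything falls off the work surface, if the arm or the gripper's body presses on something with over 40 N, if the wrist force passes 120 N, or if a joint passes its speed limit or range.

## Working session

There is one attempt and no reset: what is moved stays moved. The work goes in short steps, Python scripts to look and compute and a tool call to move; the robot and the scene stay as the last step left them, time stands still between calls to the robot, and variables do not carry over. Pictures are saved under pics/ and viewed, and the job is handed in when it is done.

Besides the shell and the picture viewer there is one more tool, called after "Request:" as name(argument=value, ...) on one line, values as JSON. arm_command: Moves the arm, as the interface text tells. Its arguments: {"type":"object","properties":{"motion":{"type":"array","items":{"type":"object","properties":{"x":{"type":"number"},"y":{"type":"number"},"z":{"type":"number"},"roll":{"type":"number"},"fingers":{"type":"number"}}}}},"required":["motion"]}

```bash
mkdir -p pics
python3 - <<'E'
from workcell import get_obs,camera
import cv2,pickle
o=get_obs()
for k,v in o.items(): print(k,v)
d={}
for n in ["scene","side","wrist"]:
    c=camera(n); d[n]=c
    cv2.imwrite(f"pics/{n}0.png",c["frame"][:,:,::-1])
    print(n,c["intrinsics"],c["rvec"],c["tvec"])
pickle.dump(d,open("d0.pkl","wb"))
E
```

```text
clock 0.0
joint_pos [-1.26101042e+00  2.41423695e-01  3.67972598e-03  1.33517996e+00
  2.52533423e-05  1.57081008e+00]
joint_vel [ 0.00121815  0.00084765 -0.00077531  0.0003934   0.00049569  0.00045937]
tau [ 1.19044907e-03 -3.72318113e+01  2.52408975e+01  1.70930894e-02
 -4.03901970e-05 -5.60976460e-06]
eef_pos [ 0.15223767 -0.47558164  0.23039062]
tool_rot [-0.69853446 -0.10982815  0.69874892 -0.10833896]
ft_force [ 0.22022113 -0.41796166  0.32349602]
ft_torque [-0.00851505  0.00835026  0.03970006]
grip_width 0.08549890645998885
scene [[511.54317086   0.         318.74848086]
 [  0.         511.54317086 207.81111182]
 [  0.           0.           1.        ]] [ 0.99513377  2.67862323 -0.78032217] [ 0.39851706 -0.16332662  1.39164739]
side [[374.25419827   0.         322.35347922]
 [  0.         374.25419827 201.7299038 ]
 [  0.           0.           1.        ]] [ 0.18105313 -2.92350218  1.05300563] [0.41988922 0.15435712 0.90566483]
wrist [[300.54144174   0.         324.64713062]
 [  0.         300.54144174 196.12924088]
 [  0.           0.           1.        ]] [-2.3556062   1.71852321  0.2363712 ] [-0.49827302 -0.03503125  0.3788102 ]
```

View pics/scene0.png

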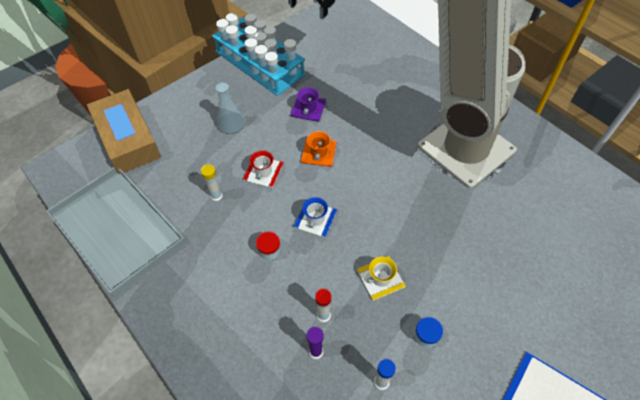

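View pics/side0.png

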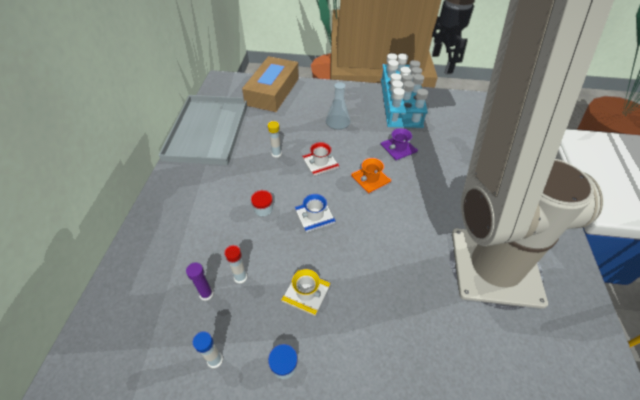

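View pics/wrist0.png

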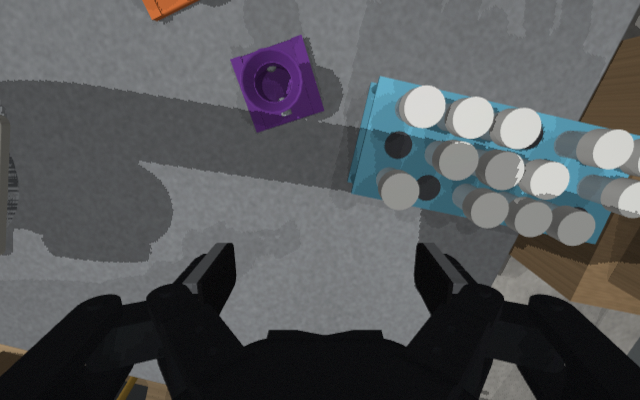

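```bash
cat > h.py <<'E'
import numpy as np,cv2
def cam(c):
    R,_=cv2.Rodrigues(np.array(c["rvec"],float)); return R,np.array(c["tvec"],float).ravel(),np.array(c["intrinsics"])
def ray(c,uv):
    R,t,K=cam(c); d=R.T@np.linalg.inv(K)@np.array([uv[0],uv[1],1.]); return -R.T@t,d
def plane(c,uv,z):
    o,d=ray(c,uv); return o+d*(z-o[2])/d[2]
def tri(c1,u1,c2,u2):
    o1,d1=ray(c1,u1);o2,d2=ray(c2,u2)
    s=np.linalg.lstsq(np.c_[d1,-d2],o2-o1,rcond=None)[0]
    a=o1+s[0]*d1;b=o2+s[1]*d2
    return (a+b)/2,np.linalg.norm(a-b)
def proj(c,p):
    return cv2.projectPoints(np.array(p,float).reshape(-1,1,3),np.array(c["rvec"],float),np.array(c["tvec"],float),np.array(c["intrinsics"]),None)[0].reshape(-1,2)
HUE={'red':[(0,6),(172,180)],'yellow':[(22,30)],'blue':[(105,120)]}
def mask(f,col):
    h=cv2.cvtColor(f,cv2.COLOR_RGB2HSV); m=np.zeros(f.shape[:2],np.uint8)
    for a,b in HUE[col]: m|=cv2.inRange(h,(a,150,60),(b,255,255))
    return m
E
python3 - <<'E'
import pickle;from h import *
d=pickle.load(open("d0.pkl","rb"))
for n in ["scene","side"]:
  for col in HUE:
    m=mask(d[n]["frame"],col)
    k,l,s,ce=cv2.connectedComponentsWithStats(m)
    for i in range(1,k):
      if s[i,4]>40: print(n,col,s[i],ce[i].round(1),plane(d[n],ce[i],.105).round(4)[:2],plane(d[n],ce[i],.055).round(4)[:2])
  im=d[n]["frame"][:,:,::-1]
  cr=im[140:300,230:410] if n=="scene" else im[130:320,260:440]
  cv2.imwrite(f"pics/{n}_h.png",cv2.resize(cr,None,fx=4,fy=3.15 if n!="scene" else 3.7,interpolation=cv2.INTER_CUBIC))
E
```

```text
scene red [243 151  30  29 213] [257.  160.6] [ 0.4931 -0.2658] [ 0.4745 -0.3004]
scene red [270 162  13  24  87] [275.9 173.7] [ 0.4825 -0.2045] [ 0.4633 -0.2359]
scene red [256 232  24  22 416] [267.5 242.4] [ 0.6113 -0.0696] [ 0.5987 -0.0943]
scene red [316 289  15  17 214] [322.9 297. ] [0.6027 0.1072] [0.5896 0.0915]
scene yellow [536   0  58 114 653] [565.2  53.5] [-0.3843  0.0012] [-0.4472 -0.0199]
scene yellow [201 165  15  15 170] [208.  171.7] [ 0.6021 -0.3169] [ 0.5889 -0.3541]
scene yellow [358 257  39  25 335] [379.6 266.8] [0.4665 0.1342] [0.4465 0.1198]
scene yellow [371 283  34  16 157] [387.8 290.6] [0.4917 0.1844] [0.473  0.1725]
scene blue [559   0  22   7  88] [570.   2.] [-0.5863 -0.124 ] [-0.6594 -0.1514]
scene blue [294 197  34  30 270] [309.9 208.3] [ 0.4839 -0.0761] [ 0.4648 -0.1011]
scene blue [322 208  15  28 117] [329.  221.7] [ 0.4745 -0.0206] [ 0.4549 -0.0428]
scene blue [416 317  27  27 557] [429.1 330.1] [0.489  0.2978] [0.4701 0.2917]
scene blue [503 352  36  48 391] [517.9 376.2] [0.4284 0.4683] [0.4065 0.4708]
scene blue [378 359  18  19 264] [386.2
[... 390 characters left out ...]
] [273.1 126.6] [ 0.6032 -0.3155] [ 0.6201 -0.3754]
side yellow [292 269  38  25 326] [308.  278.9] [0.4359 0.1473] [0.4406 0.1212]
side yellow [282 296  35  18 159] [299.  304.8] [0.4452 0.2046] [0.4506 0.1827]
side yellow [629 336  11  11  74] [634.5 341.2] [-0.1771  0.1977] [-0.2171  0.1753]
side blue [296 195  30  14 144] [312.1 200.3] [ 0.456  -0.0596] [ 0.4622 -0.1008]
side blue [305 219  30  11  66] [319.  224.1] [0.4309 0.0079] [ 0.4352 -0.0284]
side blue [ 587  235   53   49 1923] [616.4 257.8] [-0.2116  0.0151] [-0.2542 -0.0207]
side blue [193 332  20  20 306] [202.4 341.6] [0.6075 0.2959] [0.6246 0.2806]
side blue [269 345  28  30 678] [282.4 359.3] [0.4581 0.3085] [0.4644 0.2942]
```

View pics/scene_h.png

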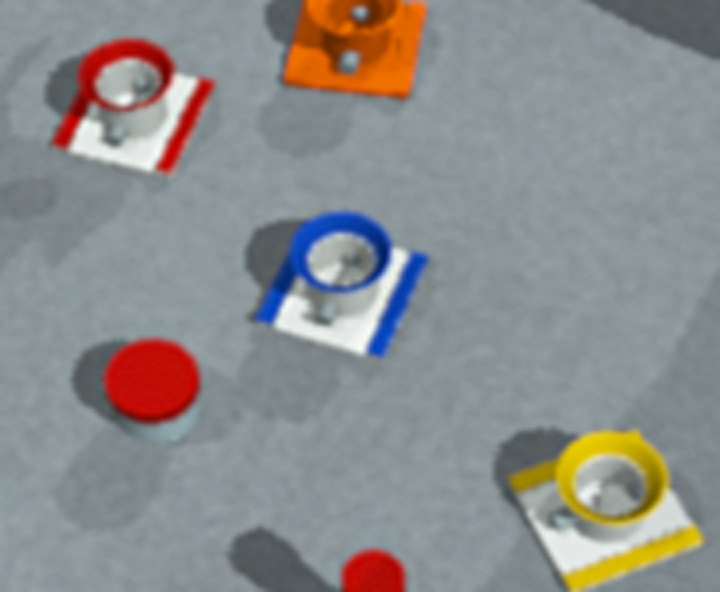

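View pics/side_h.png

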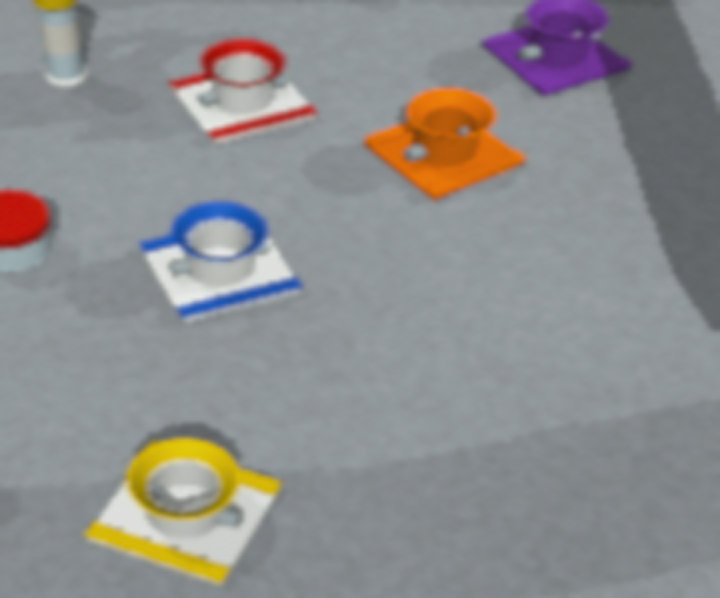

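```bash
cat >> h.py <<'E'
from scipy.spatial.transform import Rotation as Ro
def go(*targets,yaw=None):
    from workcell import get_obs
    o=get_obs(); R=Ro.from_quat(o["tool_rot"]).as_matrix(); p=np.array(o["eef_pos"])
    print("t",round(o["clock"],2),"p",p.round(4),"F",np.round(o["ft_force"],1),"w",round(o["grip_width"],4),"ydir deg",round(np.degrees(np.arctan2(R[1,1],R[0,1])),2),"tilt",np.round(R[:,0],4))
    for t in targets:
        t=np.array(t); d=R.T@(t-p); print("delta tool",d.round(4)); p=t
E
python3 - <<'E'
import pickle;from h import *
from workcell import get_obs
from scipy.optimize import least_squares
d=pickle.load(open("d0.pkl","rb"))
g={'red':(.473,-.300),'yellow':(.444,.1205),'blue':(.4635,-.101)}
for col,g0 in g.items():
  for n in ["scene","side"]:
    m=mask(d[n]["frame"],col)
    cs,_=cv2.findContours(m,cv2.RETR_EXTERNAL,cv2.CHAIN_APPROX_NONE)
    P=np.array([plane(d[n],q,.055)[:2] for c in cs for q in c[:,0].astype(float)])
    c=np.array(g0)
    for tol in (.012,.008,.006,.005):
      e=np.linalg.norm(P-c,axis=1)-.032
      Q=P[abs(e)<tol]
      r=least_squares(lambda v:np.linalg.norm(Q-v[:2],axis=1)-v[2],[*c,.032],loss='soft_l1',f_scale=.001)
      c=r.x[:2]
    a=np.degrees(np.arctan2(*(Q-c).T[::-1]))
    print(col,n,r.x.round(4),len(Q),np.histogram(a,12,(-180,180))[0])
# bystanders
f=d["scene"]["frame"]
def pm(n,lo,hi):
  h=cv2.cvtColor(d[n]["frame"],cv2.COLOR_RGB2HSV); m=cv2.inRange(h,lo,hi)
  k,l,s,ce=cv2.connectedComponentsWithStats(m)
  for i in range(1,k):
    if s[i,4]>60: print("purple",n,s[i],ce[i].round(1),plane(d[n],ce[i],.0575).round(3)[:2])
for n in["scene","side"]: pm(n,(125,100,40),(150,255,255))
for nm,z,u,v in [("jarR",.046,(267.5,241),(261.5,199)),("jarB",.046,(429,330),(282.5,359)),("flaskbase",0,(230,124),(338,121)),("flasktop",.14,(221,88),(339,87))]:
  print(nm,plane(d["scene"],u,z).round(3),plane(d["side"],v,z).round(3))
o=get_obs();print(Ro.from_quat(o["tool_rot"]).as_matrix().round(3))
E
```

```text
red scene [ 0.4653 -0.2965  0.0288] 53 [4 6 5 5 5 6 6 0 0 6 6 4]
red side [ 0.4661 -0.2912  0.0298] 29 [2 3 6 5 3 2 0 6 0 0 0 2]
yellow scene [0.4449 0.1265 0.0299] 74 [7 6 7 5 7 6 6 7 6 5 6 6]
yellow side [0.4452 0.1264 0.0293] 89 [ 5  6  6  7  6  6  6  6 13 10  9  9]
blue scene [ 0.4554 -0.0958  0.0293] 66 [5 6 6 5 5 7 6 5 3 8 5 5]
blue side [ 0.4573 -0.0908  0.0296] 40 [5 4 6 6 4 2 7 0 0 0 0 6]
purple scene [291  87  35  34 795] [308.1 104.2] [ 0.252 -0.362]
purple scene [306 327  18  29 377] [314.9 340.1] [0.665 0.153]
purple side [381 129  36  31 635] [399.5 143.8] [ 0.237 -0.345]
purple side [186 263  25  34 460] [198.3 278.7] [0.676 0.152]
jarR [ 0.594 -0.102  0.046] [ 0.594 -0.096  0.046]
jarB [0.467 0.29  0.046] [0.465 0.291 0.046]
flaskbase [ 0.433 -0.493  0.   ] [ 0.43  -0.499  0.   ]
flasktop [ 0.434 -0.494  0.14 ] [ 0.432 -0.483  0.14 ]
[[-0.001  0.305 -0.952]
 [ 0.002 -0.952 -0.305]
 [-1.    -0.002  0.   ]]
```

Request:
arm_command(motion=[{"roll":-0.12},{"roll":-0.12},{"roll":-0.12},{"roll":-0.12},{"roll":-0.12},{"roll":-0.12}])

```text
schema error: expected keys x, y, z, roll, fingers
```

Run:
```python
from h import *
from workcell import get_obs
go([.603,-.1,.26]);print(get_obs()["joint_pos"].round(3))
```

```text
t 0.15 p [ 0.1523 -0.4757  0.2306] F [-0.4  0.9  0.2] w 0.0857 ydir deg -72.25 tilt [-5.0e-04  1.5e-03 -1.0e+00]
delta tool [-0.029  -0.2205 -0.5438]
[-1.261  0.241  0.004  1.335 -0.     1.571]
```

Request:
arm_command(motion=[{"x":-0.005,"y":0,"z":0,"roll":-0.12,"fingers":1},{"x":-0.005,"y":0,"z":0,"roll":-0.12,"fingers":1},{"x":-0.005,"y":0,"z":0,"roll":-0.12,"fingers":1},{"x":-0.005,"y":0,"z":0,"roll":-0.12,"fingers":1},{"x":-0.005,"y":0,"z":0,"roll":-0.12,"fingers":1},{"x":-0.005,"y":0,"z":0,"roll":-0.12,"fingers":1}])

```text
clock: 0.65
eef_pos: [0.1515, -0.4733, 0.2577]
tool_rot: [0.611, 0.361, -0.61, 0.353]
ft_force: [0.1, -0.5, 0.2]
grip_width: 0.0853
```

Run:
```python
from h import *
from workcell import get_obs
go([.603,-.1,.26]);print(get_obs()["joint_pos"].round(3))
```

```text
t 0.65 p [ 0.1515 -0.4733  0.2577] F [ 0.1 -0.5  0.2] w 0.0853 ydir deg -29.39 tilt [-0.0034  0.0105 -0.9999]
delta tool [ 1.000e-04  2.102e-01 -5.468e-01]
[-1.261  0.234  0.065  1.413 -0.     0.823]
```

Request:
arm_command(motion=[{"x":0,"y":0,"z":0,"roll":-0.12,"fingers":1},{"x":0,"y":0,"z":0,"roll":-0.12,"fingers":1},{"x":0,"y":0,"z":0,"roll":-0.12,"fingers":1},{"x":0,"y":0,"z":0,"roll":-0.12,"fingers":1},{"x":0,"y":0,"z":0,"roll":-0.12,"fingers":1},{"x":0,"y":0,"z":0,"roll":-0.12,"fingers":1},{"x":0,"y":0,"z":0,"roll":-0.12,"fingers":1},{"x":0,"y":0,"z":0,"roll":-0.12,"fingers":1},{"x":0,"y":0,"z":0,"roll":-0.12,"fingers":1},{"x":0,"y":0,"z":0,"roll":-0.12,"fingers":1},{"x":0,"y":0,"z":0,"roll":-0.12,"fingers":1},{"x":0,"y":0,"z":0,"roll":-0.12,"fingers":1},{"x":0,"y":0,"z":0,"roll":-0.12,"fingers":1},{"x":0,"y":0,"z":0,"roll":-0.12,"fingers":1},{"x":0,"y":0,"z":0,"roll":-0.12,"fingers":1},{"x":0,"y":0,"z":0,"roll":-0.12,"fingers":1},{"x":0,"y":0,"z":0,"roll":-0.08,"fingers":1},{"x":0,"y":0,"z":0,"roll":0,"fingers":1}])

```text
clock: 2.15
eef_pos: [0.1503, -0.4696, 0.2522]
tool_rot: [0.007, 0.71, 0.009, 0.704]
ft_force: [-0.6, 0.3, -0.5]
grip_width: 0.0854
```

Run:
```python
from h import *
from workcell import get_obs
go([.50,-.25,.26],[.603,-.316,.24]);print(get_obs()["joint_pos"].round(3))
o=get_obs();print(Ro.from_quat(o["tool_rot"]).as_matrix().round(3))
```

```text
t 2.15 p [ 0.1503 -0.4696  0.2522] F [-0.6  0.3 -0.5] w 0.0854 ydir deg 90.18 tilt [-0.0075  0.0235 -0.9997]
delta tool [-0.0053  0.2186  0.3504]
delta tool [ 0.0177 -0.0668  0.1029]
[-1.261  0.239  0.057  1.413 -0.    -1.264]
[[-0.008 -0.003  1.   ]
 [ 0.024  1.     0.003]
 [-1.     0.024 -0.007]]
```

Request:
arm_command(motion=[{"x":0,"y":0.007,"z":0.02,"roll":0,"fingers":1},{"x":0,"y":0.012,"z":0.036,"roll":0,"fingers":1},{"x":0,"y":0.012,"z":0.036,"roll":0,"fingers":1},{"x":0,"y":0.012,"z":0.036,"roll":0,"fingers":1},{"x":0,"y":0.012,"z":0.036,"roll":0,"fingers":1},{"x":0,"y":0.012,"z":0.036,"roll":0,"fingers":1},{"x":0,"y":0.012,"z":0.036,"roll":0,"fingers":1},{"x":0,"y":0.012,"z":0.036,"roll":0,"fingers":1},{"x":0,"y":0.012,"z":0.036,"roll":0,"fingers":1},{"x":0,"y":0.012,"z":0.036,"roll":0,"fingers":1},{"x":0,"y":0,"z":0,"roll":0,"fingers":1}])

```text
clock: 3.07
eef_pos: [0.5082, -0.3539, 0.2468]
tool_rot: [0.021, 0.711, -0.002, 0.703]
ft_force: [-0.7, -0.4, -0.5]
grip_width: 0.0856
```

Run:
```python
from h import *
from workcell import get_obs
go([.603,-.316,.24]);print(get_obs()["joint_pos"].round(3))
```

```text
t 3.07 p [ 0.5082 -0.3539  0.2468] F [-0.7 -0.4 -0.5] w 0.0856 ydir deg 88.06 tilt [-0.0115  0.027  -0.9996]
delta tool [0.0067 0.0409 0.0936]
[-0.616  0.504  0.43   1.521  0.015 -0.582]
```

Request:
arm_command(motion=[{"x":0,"y":0.011,"z":0.026,"roll":-0.02,"fingers":1},{"x":0,"y":0.011,"z":0.026,"roll":-0.01,"fingers":1},{"x":0,"y":0.011,"z":0.025,"roll":0,"fingers":1},{"x":0,"y":0.008,"z":0.015,"roll":0,"fingers":1},{"x":0,"y":0,"z":0,"roll":0,"fingers":1},{"x":0,"y":0,"z":0,"roll":0,"fingers":1}])

```text
clock: 3.57
eef_pos: [0.6054, -0.3096, 0.2402]
tool_rot: [0.014, 0.714, 0.007, 0.7]
ft_force: [0.4, 0.4, 0.4]
grip_width: 0.0853
```

Run:
```python
from h import *
from workcell import get_obs,camera
go([.603,-.316,.24],[.603,-.316,.085]);print(get_obs()["joint_pos"].round(3))
c=camera("wrist");cv2.imwrite("pics/w1.png",c["frame"][:,:,::-1])
m=mask(c["frame"],"yellow");k,l,s,ce=cv2.connectedComponentsWithStats(m)
for i in range(1,k):
  if s[i,4]>300: print(s[i],ce[i].round(1),plane(c,ce[i],.105).round(4),plane(c,ce[i],.115).round(4))
R,t,K=cam(c);print("campos",(-R.T@t).round(3))
```

```text
t 3.57 p [ 0.6054 -0.3096  0.2402] F [0.4 0.4 0.4] w 0.0853 ydir deg 89.4 tilt [-0.0204  0.0309 -0.9993]
delta tool [ 0.0001 -0.0064 -0.0023]
delta tool [ 0.1549 -0.0048  0.0032]
[-0.481  0.658  0.674  1.618  0.018 -0.471]
[ 294  169   35   36 1016] [311.1 186.6] [ 0.6021 -0.3177  0.105 ] [ 0.5999 -0.3176  0.115 ]
campos [ 0.541 -0.313  0.384]
```

View pics/w1.png

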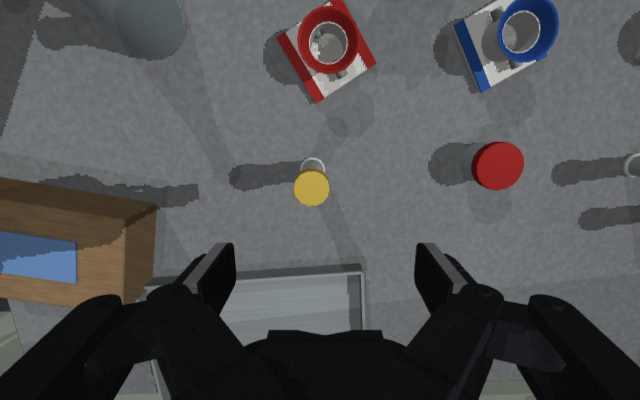

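Request:
arm_command(motion=[{"x":0.04,"y":-0.004,"z":-0.001,"roll":0,"fingers":1},{"x":0.04,"y":-0.003,"z":0,"roll":0,"fingers":1},{"x":0.02,"y":0,"z":0,"roll":0,"fingers":1}])

```text
clock: 3.87
eef_pos: [0.604, -0.318, 0.1461]
tool_rot: [0.013, 0.709, 0.003, 0.705]
ft_force: [0.1, -0.1, -1.2]
grip_width: 0.0853
```

Run:
```python
from h import *
from workcell import get_obs,camera
go([.602,-.317,.085]);print(get_obs()["joint_pos"].round(3))
```

```text
t 3.87 p [ 0.604  -0.318   0.1461] F [ 0.1 -0.1 -1.2] w 0.0853 ydir deg 89.12 tilt [-0.0056  0.0226 -0.9997]
delta tool [ 0.0611 -0.0004 -0.0017]
[-0.492  0.667  0.448  1.367  0.017 -0.477]
```

Request:
arm_command(motion=[{"x":0.035,"y":0,"z":-0.001,"roll":0,"fingers":1},{"x":0.02,"y":0,"z":-0.001,"roll":0,"fingers":1}])

```text
clock: 4.03
eef_pos: [0.5987, -0.3188, 0.0896]
tool_rot: [0.015, 0.709, 0.0, 0.705]
ft_force: [-0.4, 0.9, -1.6]
grip_width: 0.0854
```

Run:
```python
from h import *
from workcell import get_obs,camera
go([.602,-.317,.085])
```

```text
t 4.03 p [ 0.5987 -0.3188  0.0896] F [-0.4  0.9 -1.6] w 0.0854 ydir deg 88.8 tilt [-0.0053  0.0217 -0.9998]
delta tool [0.0046 0.0017 0.0033]
```

Request:
arm_command(motion=[{"x":0.004,"y":0.002,"z":0.004,"roll":0,"fingers":0.7},{"x":0,"y":0,"z":0,"roll":0,"fingers":0},{"x":0,"y":0,"z":0,"roll":0,"fingers":0},{"x":0,"y":0,"z":0,"roll":0,"fingers":0},{"x":0,"y":0,"z":0,"roll":0,"fingers":0}])

```text
clock: 4.45
eef_pos: [0.5971, -0.319, 0.0843]
tool_rot: [0.019, 0.711, -0.002, 0.703]
ft_force: [0.5, 0.1, -0.1]
grip_width: 0.0326
```

Run:
```python
from h import *
from workcell import get_obs,camera
go([.602,-.317,.085])
```

```text
t 4.45 p [ 0.5971 -0.319   0.0843] F [ 0.5  0.1 -0.1] w 0.0326 ydir deg 88.33 tilt [-0.0116  0.0242 -0.9996]
delta tool [-0.0007  0.0021  0.0048]
```

Request:
arm_command(motion=[{"x":0,"y":0,"z":0,"roll":0,"fingers":0},{"x":0,"y":0,"z":0,"roll":0,"fingers":0}])

```text
clock: 4.62
eef_pos: [0.5988, -0.3201, 0.0877]
tool_rot: [0.018, 0.709, -0.003, 0.705]
ft_force: [-0.2, 0.0, -1.1]
grip_width: 0.0325
```

Run:
```python
from h import *
from workcell import get_obs,camera
go([.602,-.317,.085])
c=camera("wrist");cv2.imwrite("pics/w2.png",c["frame"][:,:,::-1])
```

```text
t 4.62 p [ 0.5988 -0.3201  0.0877] F [-0.2  0.  -1.1] w 0.0325 ydir deg 88.32 tilt [-0.0064  0.0214 -0.9997]
delta tool [0.0028 0.0032 0.0031]
```

View pics/w2.png

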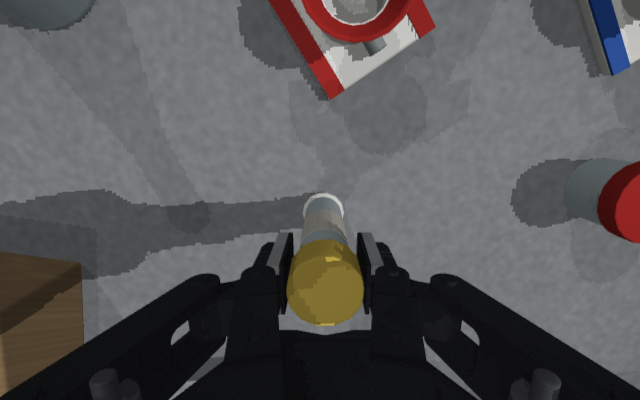

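Request:
arm_command(motion=[{"x":-0.02,"y":0,"z":0,"roll":0,"fingers":0},{"x":-0.04,"y":0,"z":0,"roll":0,"fingers":0},{"x":-0.04,"y":0,"z":0,"roll":0,"fingers":0},{"x":-0.02,"y":0.01,"z":-0.004,"roll":0,"fingers":0}])

```text
clock: 5.0
eef_pos: [0.5929, -0.3116, 0.2051]
tool_rot: [0.02, 0.714, -0.001, 0.7]
ft_force: [1.0, -0.3, -0.1]
grip_width: 0.0327
```

Run:
```python
from h import *
from workcell import get_obs,camera
go([.445,.126,.19])
```

```text
t 5.0 p [ 0.5929 -0.3116  0.2051] F [ 1.  -0.3 -0.1] w 0.0327 ydir deg 88.26 tilt [-0.0185  0.0274 -0.9995]
delta tool [ 0.0298  0.4324 -0.1605]
```

Request:
arm_command(motion=[{"x":0,"y":0.02,"z":-0.006,"roll":0,"fingers":0},{"x":0,"y":0.036,"z":-0.014,"roll":0,"fingers":0},{"x":0,"y":0.036,"z":-0.014,"roll":0,"fingers":0},{"x":0,"y":0.036,"z":-0.014,"roll":0,"fingers":0},{"x":0,"y":0.036,"z":-0.014,"roll":0,"fingers":0},{"x":0,"y":0.036,"z":-0.014,"roll":0,"fingers":0},{"x":0,"y":0.036,"z":-0.014,"roll":0,"fingers":0},{"x":0,"y":0.036,"z":-0.014,"roll":0,"fingers":0},{"x":0,"y":0.036,"z":-0.014,"roll":0,"fingers":0},{"x":0,"y":0.036,"z":-0.014,"roll":0,"fingers":0},{"x":0,"y":0.036,"z":-0.014,"roll":0,"fingers":0},{"x":0,"y":0.02,"z":-0.006,"roll":0,"fingers":0},{"x":0,"y":0,"z":0,"roll":0,"fingers":0}])

```text
clock: 6.08
eef_pos: [0.4538, 0.1071, 0.2296]
tool_rot: [0.019, 0.701, -0.005, 0.713]
ft_force: [-0.1, -0.5, -0.5]
grip_width: 0.0327
```

Run:
```python
from h import *
from workcell import get_obs,camera
go([.445,.126,.16])
c=camera("wrist");cv2.imwrite("pics/w3.png",c["frame"][:,:,::-1])
c=camera("side");cv2.imwrite("pics/s3.png",c["frame"][:,:,::-1])
```

```text
t 6.08 p [0.4538 0.1071 0.2296] F [-0.1 -0.5 -0.5] w 0.0327 ydir deg 88.1 tilt [ 0.0181  0.0201 -0.9996]
delta tool [ 0.0698  0.0172 -0.0107]
```

View pics/w3.png

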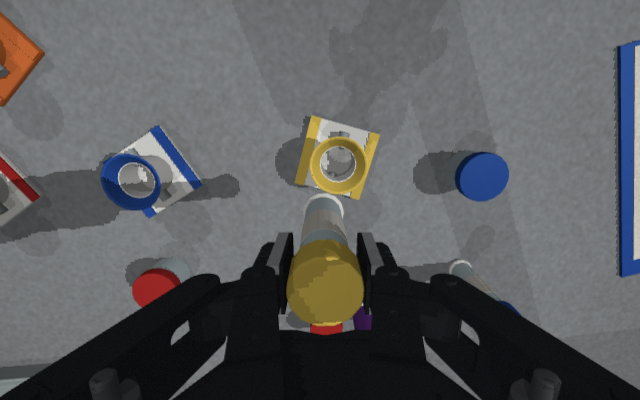

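View pics/s3.png

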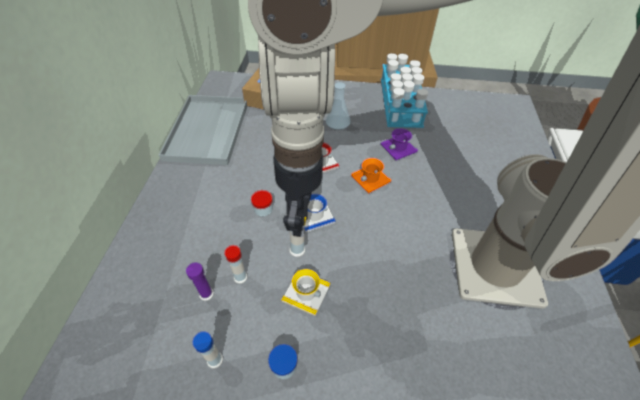

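```bash
cat >> h.py <<'E'
def rim(c,col,g0,z=.055,tols=(.015,.010,.007,.005)):
    from scipy.optimize import least_squares
    m=mask(c["frame"],col)
    cs,_=cv2.findContours(m,cv2.RETR_EXTERNAL,cv2.CHAIN_APPROX_NONE)
    P=np.array([plane(c,q,z)[:2] for k in cs for q in k[:,0].astype(float)])
    ce=np.array(g0)
    for tol in tols:
        Q=P[abs(np.linalg.norm(P-ce,axis=1)-.0315)<tol]
        r=least_squares(lambda v:np.linalg.norm(Q-v[:2],axis=1)-v[2],[*ce,.0315],loss='soft_l1',f_scale=.001); ce=r.x[:2]
    a=np.degrees(np.arctan2(*(Q-ce).T[::-1]))
    print(col,r.x.round(4),len(Q),np.histogram(a,12,(-180,180))[0])
E
python3 - <<'E'
from h import *
from workcell import get_obs,camera
c=camera("wrist")
rim(c,"yellow",(.445,.1265));rim(c,"blue",(.456,-.094))
rim(c,"blue",(.466,.291),.047)
z=get_obs()["eef_pos"][2]
zf=z-.0857
print("foot edge far (z bottom)",plane(c,(325,196),zf),"left/right",plane(c,(307,206),zf),plane(c,(343,206),zf))
E
python3 - <<'E'
import cv2
i=cv2.imread('pics/w3.png')[110:330,220:420]
cv2.imwrite('pics/w3z.png',cv2.resize(i,None,fx=3,fy=2.7,interpolation=cv2.INTER_CUBIC))
E
```

```text
yellow [0.444  0.1269 0.0307] 185 [14 23 20 17 12 14 18 11 15 10 17 14]
blue [ 0.4536 -0.0962  0.0302] 163 [14 13 14 14 13 14 14 11 14 14 12 16]
blue [0.4641 0.2884 0.0272] 123 [14 11 10 11 10  8 11 10 12 12  6  8]
foot edge far (z bottom) [0.45176752 0.10694608 0.14353267] left/right [0.45946076 0.09233752 0.14353267] [0.4606767  0.12099872 0.14353267]
```

View pics/w3z.png

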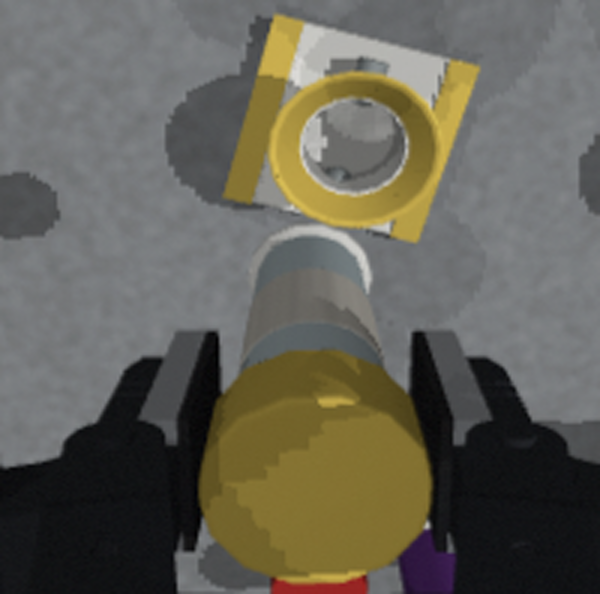

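Run:
```python
from h import *
from workcell import get_obs,camera
c=camera("wrist");s=camera("side");n=camera("scene")
z=get_obs()["eef_pos"][2];print(z)
for zf in(.14,.145,.15):
  print(zf,"captop",plane(c,(326,285),zf+.115).round(4),"foot far",plane(c,(325,194),zf+.003).round(4), "seam", plane(c,(326,240),zf+.0955).round(4))
R,t,K=cam(c);print((-R.T@t).round(4))
for k,im in(("s3",s["frame"][215:275,260:340]),("n3",n["frame"][140:320,240:420])):
  cv2.imwrite(f"pics/{k}z.png",cv2.resize(im[:,:,::-1],None,fx=8 if k=="s3" else 3.3,fy=8 if k=="s3" else 3.3,interpolation=cv2.INTER_CUBIC))
```

```text
0.22862633467061155
0.14 captop [0.4599 0.1039 0.255 ] foot far [0.4505 0.106  0.143 ] seam [0.4473 0.1048 0.2355]
0.145 captop [0.4566 0.1039 0.26  ] foot far [0.4491 0.106  0.148 ] seam [0.445  0.1047 0.2405]
0.15 captop [0.4534 0.1039 0.265 ] foot far [0.4476 0.106  0.153 ] seam [0.4427 0.1047 0.2455]
[0.385  0.1039 0.3706]
```

View pics/s3z.png

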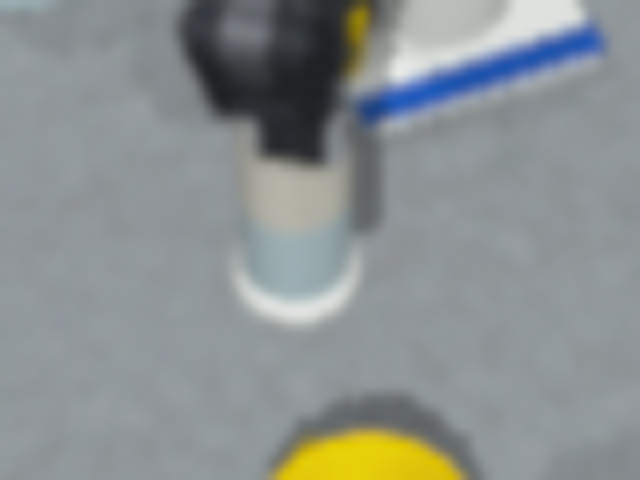

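View pics/n3z.png

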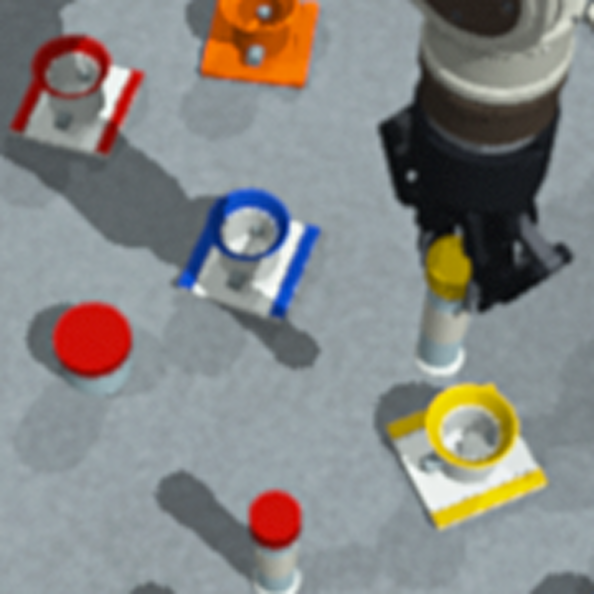

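Run:
```python
from h import *
from workcell import get_obs,camera
s=camera("side");n=camera("scene");w=camera("wrist")
go([.445,.126,.16])
p,e=tri(s,(297.1,249.9),n,(373.6,248.8));print("foot",p.round(4),e)
for zf in(.14,.145,.15):print(plane(s,(297.1,249.9),zf+.0025).round(4),plane(n,(373.6,248.8),zf+.0025).round(4),"cap",plane(n,(376.1,221.2),zf+.105).round(4))
```

```text
t 6.53 p [0.4553 0.1024 0.2285] F [-0.7 -0.7 -1. ] w 0.0327 ydir deg 87.65 tilt [ 0.0165  0.018  -0.9997]
delta tool [ 0.0687  0.0219 -0.0123]
foot [0.4633 0.1078 0.1462] 0.0007849626021850718
[0.4637 0.1051 0.1425] [0.462  0.107  0.1425] cap [0.4599 0.1004 0.245 ]
[0.463  0.1082 0.1475] [0.4641 0.1086 0.1475] cap [0.4623 0.1023 0.25  ]
[0.4623 0.1113 0.1525] [0.4662 0.1103 0.1525] cap [0.4646 0.1042 0.255 ]
```

Request:
arm_command(motion=[{"x":0,"y":0.01,"z":-0.01,"roll":-0.02,"fingers":0},{"x":0.025,"y":0.01,"z":-0.009,"roll":-0.01,"fingers":0},{"x":0.03,"y":0,"z":0,"roll":0,"fingers":0},{"x":0.015,"y":0,"z":0,"roll":0,"fingers":0},{"x":0,"y":0,"z":0,"roll":0,"fingers":0}])

```text
clock: 6.95
eef_pos: [0.4387, 0.1243, 0.1578]
tool_rot: [0.012, 0.7, 0.002, 0.714]
ft_force: [-1.0, -0.2, -0.1]
grip_width: 0.0322
```

Run:
```python
from h import *
from workcell import get_obs,camera
s=camera("side");n=camera("scene");w=camera("wrist")
go([.4367,.1221,.0915])
for k,im in(("s4",s["frame"][230:310,260:350]),("n4",n["frame"][190:300,320:430]),("w4",w["frame"][110:330,220:420])):
  cv2.imwrite(f"pics/{k}.png",cv2.resize(im[:,:,::-1],None,fx=500/im.shape[0],fy=500/im.shape[0],interpolation=cv2.INTER_CUBIC))
```

```text
t 7.1 p [0.4414 0.1247 0.1613] F [ 0.8  0.9 -0.1] w 0.0326 ydir deg 89.21 tilt [ 0.0267  0.0215 -0.9994]
delta tool [ 0.0696 -0.0042 -0.0065]
```

View pics/s4.png

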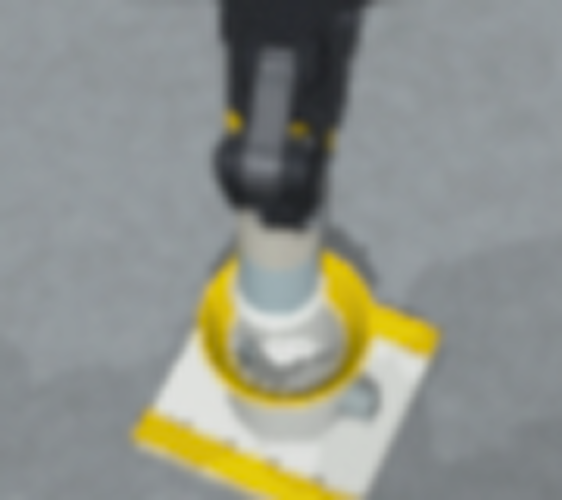

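View pics/n4.png

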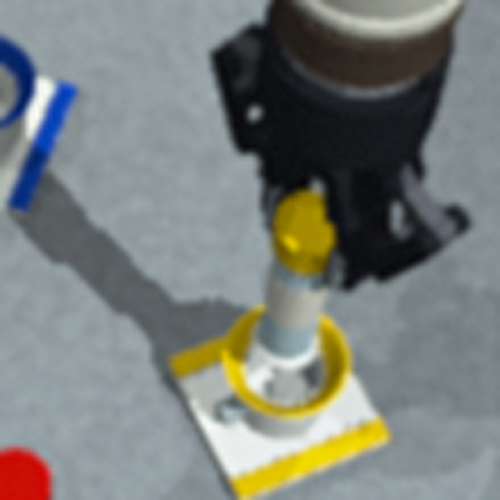

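View pics/w4.png

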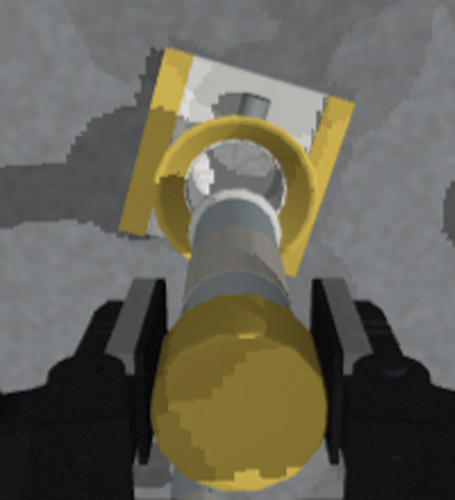

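Run:
```python
from h import *
from workcell import get_obs,camera
s=camera("side");n=camera("scene")
p,e=tri(s,(305.4,279),n,(382.7,267.4));print("foot",p.round(4),e)
for zf in(.07,.075,.08):print(plane(s,(305.4,279),zf+.0025).round(4),plane(n,(382.7,267.4),zf+.0025).round(4))
go([.4367,.1221,.0915])
```

```text
foot [0.4455 0.1273 0.0636] 0.0012001316040758953
[0.4444 0.1313 0.0725] [0.4494 0.1304 0.0725]
[0.4439 0.1339 0.0775] [0.4514 0.1318 0.0775]
[0.4434 0.1366 0.0825] [0.4535 0.1332 0.0825]
t 7.2 p [0.4423 0.1249 0.1621] F [ 1.3 -0.4 -1.2] w 0.0327 ydir deg 89.2 tilt [ 0.029   0.0221 -0.9993]
delta tool [ 0.0703 -0.0044 -0.0076]
```

Request:
arm_command(motion=[{"x":0.01,"y":-0.003,"z":-0.003,"roll":0,"fingers":0},{"x":0.02,"y":-0.001,"z":-0.001,"roll":0,"fingers":0},{"x":0.015,"y":-0.001,"z":-0.001,"roll":0,"fingers":0}])

```text
clock: 7.45
eef_pos: [0.4453, 0.1232, 0.1244]
tool_rot: [0.015, 0.691, 0.005, 0.723]
ft_force: [-8.0, 2.5, 17.9]
grip_width: 0.0326
```

Run:
```python
from h import *
from workcell import get_obs,camera
s=camera("side");n=camera("scene")
go([.4392,.1216,.0915])
for k,im in(("s5",s["frame"][230:310,260:350]),("n5",n["frame"][190:300,320:430])):
  cv2.imwrite(f"pics/{k}.png",cv2.resize(im[:,:,::-1],None,fx=500/im.shape[0],fy=500/im.shape[0],interpolation=cv2.INTER_CUBIC))
```

```text
t 7.55 p [0.4434 0.1224 0.1223] F [-1.1  0.3 -0.9] w 0.0324 ydir deg 89.2 tilt [ 0.0406  0.0264 -0.9988]
delta tool [ 0.0306 -0.0016 -0.0054]
```

View pics/s5.png

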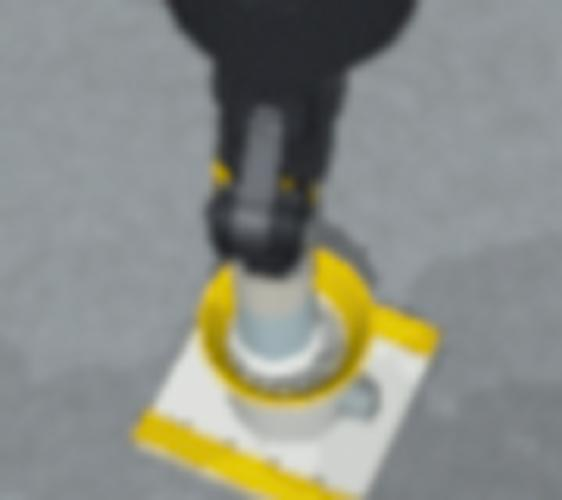

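View pics/n5.png

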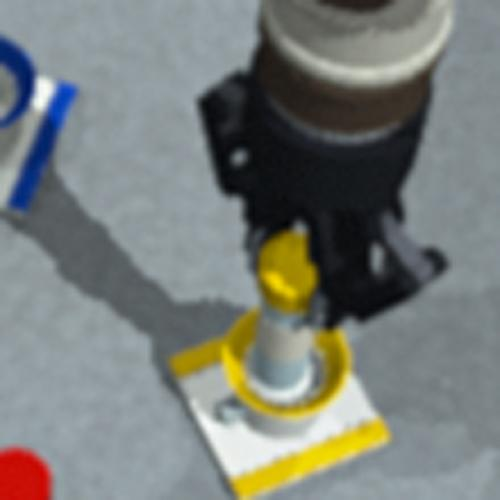

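Request:
arm_command(motion=[{"x":-0.003,"y":0,"z":-0.006,"roll":0,"fingers":0},{"x":0.006,"y":0,"z":-0.001,"roll":0,"fingers":0},{"x":0.006,"y":0,"z":0,"roll":0,"fingers":0}])

```text
clock: 7.8
eef_pos: [0.4393, 0.123, 0.1165]
tool_rot: [0.015, 0.69, 0.004, 0.724]
ft_force: [0.4, 0.1, -1.0]
grip_width: 0.0326
```

Run:
```python
from h import *
from workcell import get_obs,camera
s=camera("side");n=camera("scene")
go([.4392,.1216,.0915])
for k,im in(("s5",s["frame"][230:310,260:350]),("n5",n["frame"][190:300,320:430])):
  cv2.imwrite(f"pics/{k}.png",cv2.resize(im[:,:,::-1],None,fx=500/im.shape[0],fy=500/im.shape[0],interpolation=cv2.INTER_CUBIC))
```

```text
t 7.9 p [0.4386 0.1228 0.1155] F [ 0.4  0.2 -0.8] w 0.0327 ydir deg 89.17 tilt [ 0.0454  0.0267 -0.9986]
delta tool [ 0.024  -0.0019 -0.0004]
```

View pics/s5.png

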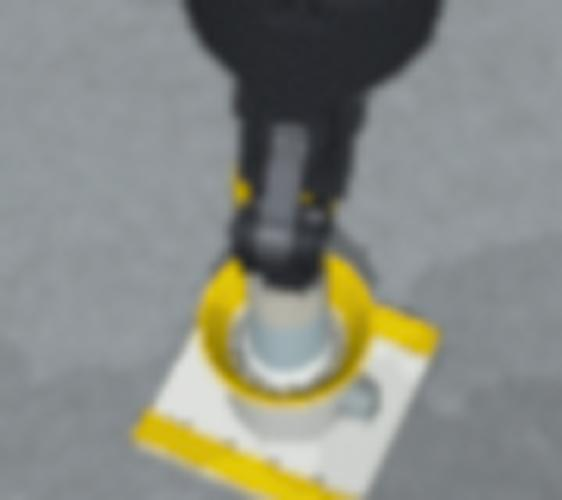

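View pics/n5.png

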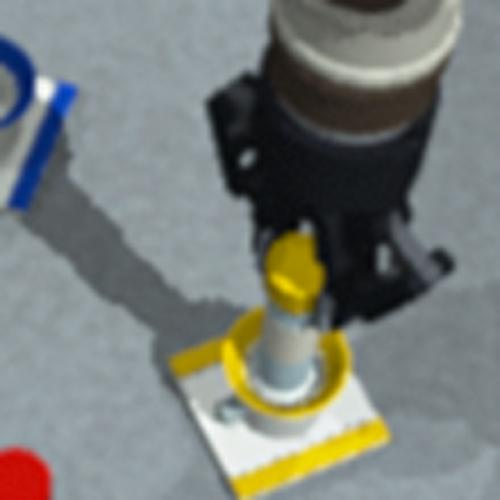

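Request:
arm_command(motion=[{"x":0.01,"y":-0.001,"z":-0.001,"roll":0,"fingers":0},{"x":0.01,"y":0,"z":0,"roll":0,"fingers":0}])

```text
clock: 8.07
eef_pos: [0.4409, 0.1229, 0.0974]
tool_rot: [0.015, 0.689, 0.005, 0.725]
ft_force: [-0.3, -0.4, 0.2]
grip_width: 0.0325
```

Run:
```python
from h import *
go([.4392,.1216,.0915])
```

```text
t 8.07 p [0.4409 0.1229 0.0974] F [-0.3 -0.4  0.2] w 0.0325 ydir deg 89.18 tilt [ 0.051   0.0278 -0.9983]
delta tool [ 0.0057 -0.0014 -0.0019]
```

Request:
arm_command(motion=[{"x":0.008,"y":-0.001,"z":-0.001,"roll":0,"fingers":0},{"x":0.006,"y":0,"z":0,"roll":0,"fingers":0}])

```text
clock: 8.23
eef_pos: [0.4446, 0.124, 0.0868]
tool_rot: [0.017, 0.686, 0.006, 0.728]
ft_force: [-4.2, -3.7, 26.1]
grip_width: 0.0321
```

Run:
```python
from h import *
from workcell import get_obs,camera
go([.4392,.1216,.0915])
s=camera("side");n=camera("scene")
for k,im in(("s5",s["frame"][230:310,260:350]),("n5",n["frame"][190:300,320:430])):
  cv2.imwrite(f"pics/{k}.png",cv2.resize(im[:,:,::-1],None,fx=500/im.shape[0],fy=500/im.shape[0],interpolation=cv2.INTER_CUBIC))
go([.4392,.1216,.0915])
```

```text
t 8.23 p [0.4446 0.124  0.0868] F [-4.2 -3.7 26.1] w 0.0321 ydir deg 89.22 tilt [ 0.06    0.0319 -0.9977]
delta tool [-0.005  -0.0023 -0.0051]
t 8.33 p [0.4439 0.1245 0.0864] F [-4.   2.4 14.7] w 0.0321 ydir deg 89.25 tilt [ 0.0583  0.0333 -0.9977]
delta tool [-0.0055 -0.0028 -0.0043]
```

View pics/s5.png

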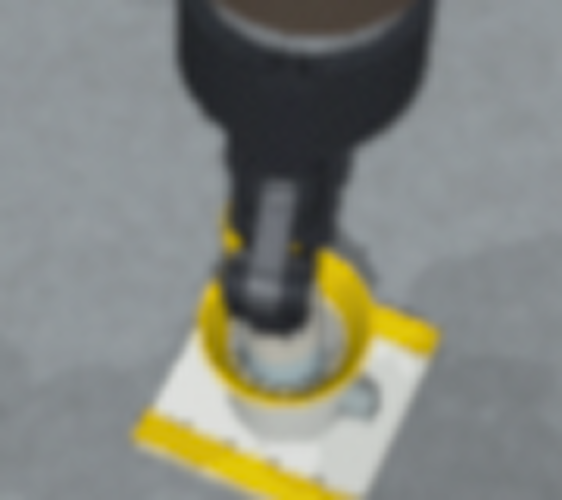

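View pics/n5.png

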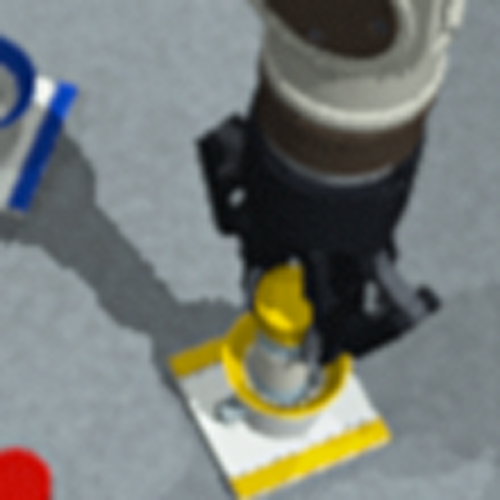

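Run:
```python
from h import *
from workcell import get_obs,camera
n=camera("scene")
for zt in (.123,.135):
  for xy in((.4447,.1266),(.442,.124)):
    print(zt,xy,proj(n,[[*xy,zt],[*xy,zt-.00975],[*xy,zt-.0195]]).round(1).tolist())
f=n["frame"];cv2.imwrite("pics/n6.png",cv2.resize(f[235:295,350:420][:,:,::-1],None,fx=9,fy=9,interpolation=cv2.INTER_NEAREST))
```

```text
0.123 (0.4447, 0.1266) [[385.2, 254.5], [384.8, 256.6], [384.4, 258.6]]
0.123 (0.442, 0.124) [[385.3, 252.9], [384.8, 255.0], [384.4, 257.1]]
0.135 (0.4447, 0.1266) [[385.8, 251.9], [385.3, 254.0], [384.9, 256.1]]
0.135 (0.442, 0.124) [[385.8, 250.3], [385.4, 252.5], [384.9, 254.6]]
```

View pics/n6.png

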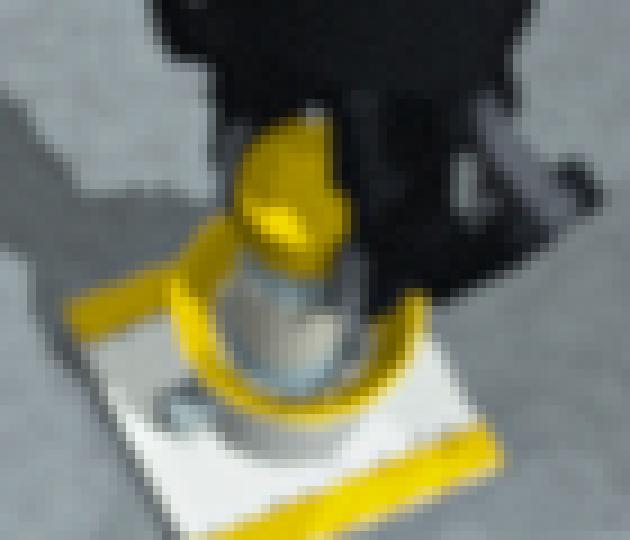

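Request:
arm_command(motion=[{"x":0.005,"y":0,"z":-0.003,"roll":0,"fingers":0},{"x":-0.002,"y":0,"z":0,"roll":0,"fingers":0.5},{"x":-0.002,"y":0,"z":0,"roll":0,"fingers":0.7},{"x":-0.002,"y":0,"z":0,"roll":0,"fingers":0.8}])

```text
clock: 8.72
eef_pos: [0.4475, 0.1259, 0.0949]
tool_rot: [0.018, 0.68, 0.008, 0.733]
ft_force: [-0.5, 0.4, -0.2]
grip_width: 0.0657
```

Run:
```python
from h import *
from workcell import get_obs,camera
go([.4392,.1216,.0915])
n=camera("scene");w=camera("wrist");s=camera("side")
f=n["frame"];cv2.imwrite("pics/n6.png",cv2.resize(f[235:295,350:420][:,:,::-1],None,fx=9,fy=9,interpolation=cv2.INTER_NEAREST))
cv2.imwrite("pics/w6.png",w["frame"][:,:,::-1])
for nm,c in(("n",n),("w",w)):
  k,l,st,ce=cv2.connectedComponentsWithStats(mask(c["frame"],"yellow"))
  for i in range(1,k):
    if st[i,4]>60: print(nm,st[i],ce[i].round(1),plane(c,ce[i],.113).round(4))
```

```text
t 8.72 p [0.4475 0.1259 0.0949] F [-0.5  0.4 -0.2] w 0.0657 ydir deg 89.29 tilt [ 0.0749  0.0362 -0.9965]
delta tool [ 0.0026 -0.0045 -0.0085]
n [358 248  37  34 384] [379.5 263.6] [0.4647 0.131  0.113 ]
n [371 283  34  16 158] [387.9 290.6] [0.4945 0.1865 0.113 ]
w [ 257  122  132  185 9954] [320.2 227.1] [0.4268 0.1241 0.113 ]
```

View pics/n6.png

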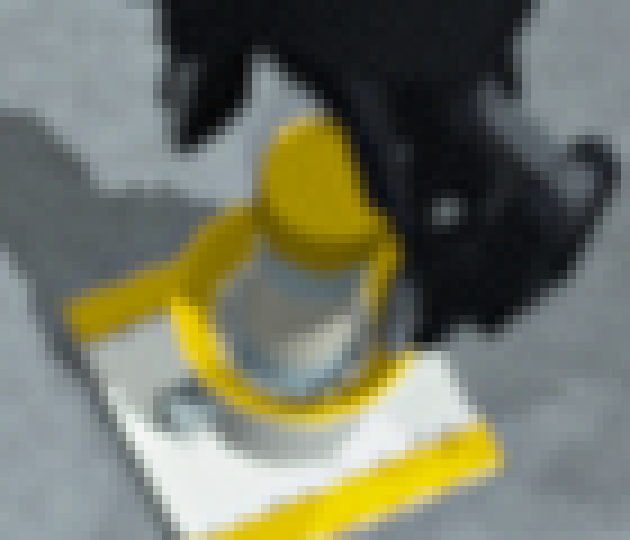

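View pics/w6.png

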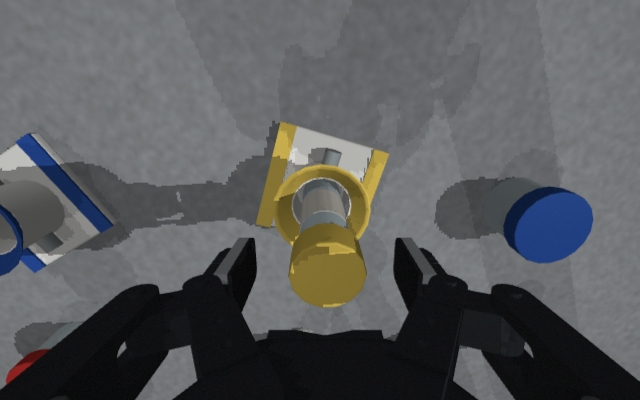

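Request:
arm_command(motion=[{"x":-0.02,"y":0,"z":0,"roll":0,"fingers":1},{"x":-0.04,"y":0,"z":0,"roll":0,"fingers":1},{"x":-0.04,"y":0,"z":0,"roll":0,"fingers":1},{"x":-0.04,"y":0,"z":0,"roll":0,"fingers":1}])

```text
clock: 9.2
eef_pos: [0.4284, 0.1184, 0.2256]
tool_rot: [0.015, 0.691, 0.005, 0.723]
ft_force: [1.7, 0.9, -0.3]
grip_width: 0.0854
```

Run:
```python
from h import *
from workcell import get_obs,camera
go([.4447,.1266,.13],[.603,.1075,.24])
n=camera("scene");w=camera("wrist");s=camera("side")
f=n["frame"];g=s["frame"]
cv2.imwrite("pics/n7.png",np.hstack([cv2.resize(f[230:300,345:425][:,:,::-1],(400,350),interpolation=cv2.INTER_CUBIC),cv2.resize(g[240:310,270:350][:,:,::-1],(400,350),interpolation=cv2.INTER_CUBIC)]))
cv2.imwrite("pics/w7.png",w["frame"][:,:,::-1])
for zt in (.123,.135):
  xy=(.4447,.1266)
  for c in (n,s,w):print(zt,proj(c,[[*xy,zt],[*xy,zt-.00975],[*xy,zt-.0195]]).round(1).tolist())
```

```text
t 9.2 p [0.4284 0.1184 0.2256] F [ 1.7  0.9 -0.3] w 0.0854 ydir deg 89.23 tilt [ 0.0448  0.028  -0.9986]
delta tool [0.0965 0.0057 0.012 ]
delta tool [-0.1033 -0.0138  0.1633]
0.123 [[385.2, 254.5], [384.8, 256.6], [384.4, 258.6]]
0.123 [[305.0, 265.0], [305.1, 267.4], [305.3, 269.8]]
0.123 [[328.3, 199.5], [327.8, 195.9], [327.4, 192.6]]
0.135 [[385.8, 251.9], [385.3, 254.0], [384.9, 256.1]]
0.135 [[304.9, 262.0], [305.0, 264.5], [305.1, 266.9]]
0.135 [[328.9, 204.2], [328.4, 200.3], [327.9, 196.7]]
```

View pics/n7.png

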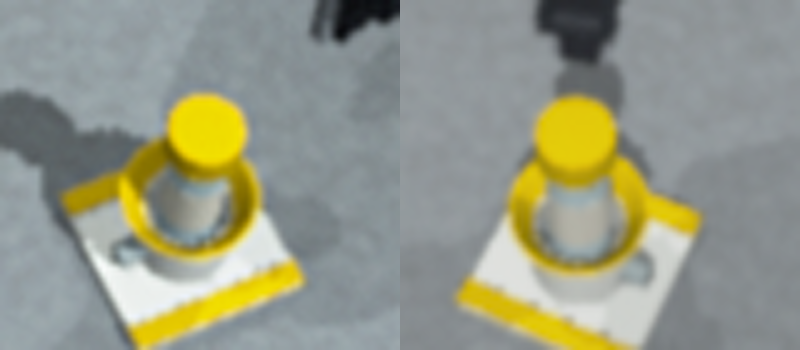

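View pics/w7.png

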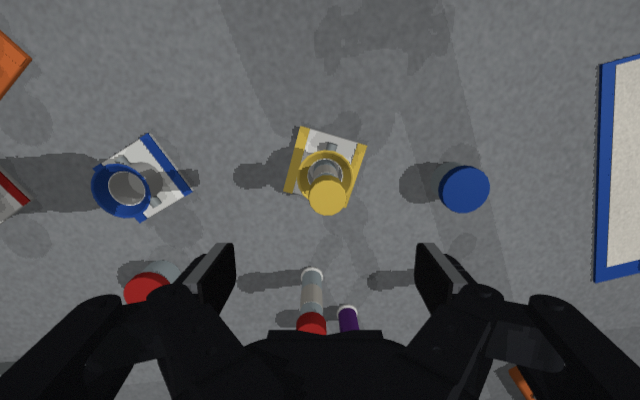

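Run:
```python
from h import *
from workcell import get_obs,camera
n=camera("scene");s=camera("side");w=camera("wrist")
print(tri(n,(386.8,255.6),s,(305.4,266)))
# wrist cap top: fit circle to yellow cap
f=w["frame"]
rim(w,"blue",(.455,-.096))
k,l,st,ce=cv2.connectedComponentsWithStats(mask(f,"red"))
for i in range(1,k):
  if st[i,4]>100: print(st[i],ce[i])
go([.603,.1075,.24])
```

```text
(array([0.44383161, 0.13007727, 0.12379014]), np.float64(0.0016637326348498713))
blue [ 0.4535 -0.0962  0.0303] 168 [16 15 14 13 13 15 13 13 13 14 13 16]
[  0 182  25  30 267] [ 10.66666667 198.        ]
[121 280  41  25 594] [138.15656566 291.49326599]
[299 322  28  13 232] [313.51724138 328.        ]
t 9.5 p [0.4291 0.1186 0.2241] F [0.7 0.  0.6] w 0.085 ydir deg 89.23 tilt [ 0.0466  0.0286 -0.9985]
delta tool [-0.0081 -0.0083  0.1746]
```

Request:
arm_command(motion=[{"x":-0.002,"y":-0.002,"z":0.03,"roll":0,"fingers":1},{"x":-0.002,"y":-0.002,"z":0.04,"roll":0,"fingers":1},{"x":-0.002,"y":-0.002,"z":0.04,"roll":0,"fingers":1},{"x":-0.002,"y":-0.002,"z":0.04,"roll":0,"fingers":1},{"x":0,"y":0,"z":0.018,"roll":0,"fingers":1}])

```text
clock: 9.92
eef_pos: [0.5906, 0.1065, 0.2253]
tool_rot: [0.012, 0.7, 0.005, 0.714]
ft_force: [0.1, -0.1, 0.1]
grip_width: 0.0854
```

Run:
```python
from h import *
from workcell import get_obs,camera
go([.603,.1075,.13],[.603,.1075,.085])
w=camera("wrist")
cv2.imwrite("pics/w8.png",w["frame"][:,:,::-1])
k,l,st,ce=cv2.connectedComponentsWithStats(mask(w["frame"],"red"))
for i in range(1,k):
  if st[i,4]>100: print(st[i],ce[i],plane(w,ce[i],.105),plane(w,ce[i],.115))
go([.603,.1075,.13],[.603,.1075,.085])
```

```text
t 9.92 p [0.5906 0.1065 0.2253] F [ 0.1 -0.1  0.1] w 0.0854 ydir deg 89.41 tilt [ 0.0207  0.024  -0.9995]
delta tool [ 0.0955 -0.0012  0.0105]
delta tool [ 0.045  -0.0011 -0.0009]
[ 101  155   57   50 2223] [128.50337382 179.08322087] [ 0.57930122 -0.06222495  0.105     ] [ 0.57703063 -0.05585813  0.115     ]
[ 303  182   37   40 1169] [320.98289136 201.66809239] [0.60317466 0.10652396 0.105     ] [0.59999093 0.10643626 0.115     ]
t 9.97 p [0.5919 0.1065 0.2237] F [ 3.6 -0.7  0.7] w 0.0853 ydir deg 89.38 tilt [ 0.0201  0.0237 -0.9995]
delta tool [ 0.0939 -0.0011  0.0092]
delta tool [ 0.045  -0.0011 -0.0009]
```

View pics/w8.png

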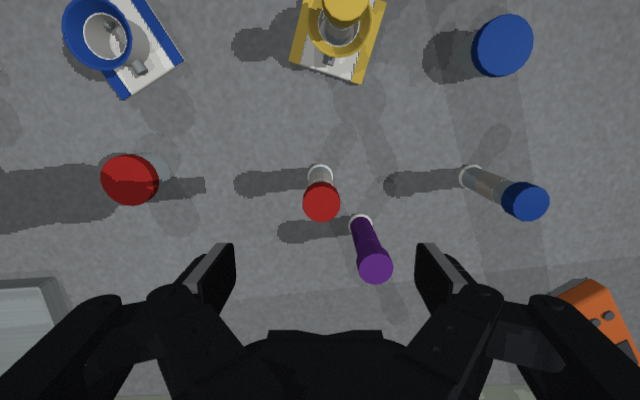

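Request:
arm_command(motion=[{"x":0.035,"y":-0.001,"z":0.009,"roll":0,"fingers":1},{"x":0.04,"y":0,"z":0.002,"roll":0,"fingers":1},{"x":0.018,"y":0,"z":0,"roll":0,"fingers":1}])

```text
clock: 10.22
eef_pos: [0.6087, 0.1073, 0.1262]
tool_rot: [0.013, 0.699, 0.004, 0.715]
ft_force: [-0.5, -0.5, 0.1]
grip_width: 0.0856
```

Run:
```python
from h import *
go([.603,.1070,.086])
```

```text
t 10.22 p [0.6087 0.1073 0.1262] F [-0.5 -0.5  0.1] w 0.0856 ydir deg 89.3 tilt [ 0.0219  0.0241 -0.9995]
delta tool [ 0.04   -0.0014 -0.0065]
```

Request:
arm_command(motion=[{"x":0.03,"y":-0.001,"z":-0.005,"roll":0,"fingers":1},{"x":0.01,"y":0,"z":0,"roll":0,"fingers":0.6},{"x":0,"y":0,"z":0,"roll":0,"fingers":0},{"x":-0.001,"y":0,"z":0.001,"roll":0,"fingers":0},{"x":-0.001,"y":0,"z":0.001,"roll":0,"fingers":0},{"x":-0.001,"y":0,"z":0.001,"roll":0,"fingers":0}])

```text
clock: 10.72
eef_pos: [0.5941, 0.1052, 0.069]
tool_rot: [0.011, 0.711, 0.002, 0.703]
ft_force: [1.2, -0.3, 0.3]
grip_width: 0.032
```

Run:
```python
from h import *
go([.603,.1070,.086])
```

```text
t 10.72 p [0.5941 0.1052 0.069 ] F [ 1.2 -0.3  0.3] w 0.032 ydir deg 89.26 tilt [-0.0122  0.0184 -0.9998]
delta tool [-0.0171  0.0022  0.0087]
```

Request:
arm_command(motion=[{"x":0,"y":0,"z":0,"roll":0,"fingers":0.6},{"x":0,"y":0,"z":0,"roll":0,"fingers":0.8},{"x":0,"y":0,"z":0,"roll":0,"fingers":0.8}])

```text
clock: 10.97
eef_pos: [0.597, 0.1057, 0.0726]
tool_rot: [0.011, 0.709, 0.002, 0.705]
ft_force: [0.1, -0.0, 0.6]
grip_width: 0.0669
```

Run:
```python
from h import *
from workcell import camera
go([.603,.1070,.086])
w=camera("wrist")
cv2.imwrite("pics/w9.png",w["frame"][:,:,::-1])
k,l,st,ce=cv2.connectedComponentsWithStats(mask(w["frame"],"red"))
for i in range(1,k):
  if st[i,4]>100: print(st[i],ce[i],plane(w,ce[i],.105),plane(w,ce[i],.115))
go([.603,.1070,.086])
```

```text
t 10.97 p [0.597  0.1057 0.0726] F [ 0.1 -0.   0.6] w 0.0669 ydir deg 89.27 tilt [-0.0054  0.0195 -0.9998]
delta tool [-0.0134  0.0016  0.0059]
[   0  188   25   85 1288] [  7.96118012 229.92313665] [ 0.57115271 -0.01589957  0.105     ] [ 0.5674337  -0.00504146  0.115     ]
[ 287  251   85   84 5712] [328.0157563  295.15703782] [0.60284857 0.1068654  0.105     ] [0.59626292 0.10662037 0.115     ]
t 11.02 p [0.5972 0.1057 0.0728] F [-0.3  0.8  0.1] w 0.068 ydir deg 89.27 tilt [-0.0049  0.0196 -0.9998]
delta tool [-0.0132  0.0016  0.0057]
```

View pics/w9.png

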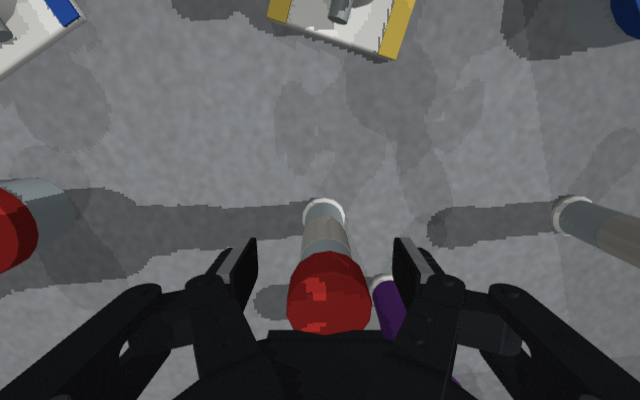

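Request:
arm_command(motion=[{"x":-0.01,"y":0.001,"z":0.005,"roll":0,"fingers":0.8},{"x":-0.001,"y":0,"z":0.001,"roll":0,"fingers":0.8}])

```text
clock: 11.18
eef_pos: [0.6037, 0.1066, 0.0852]
tool_rot: [0.012, 0.708, 0.003, 0.706]
ft_force: [0.2, 0.7, 0.4]
grip_width: 0.0685
```

Run:
```python
from h import *
go([.603,.1070,.087])
```

```text
t 11.18 p [0.6037 0.1066 0.0852] F [0.2 0.7 0.4] w 0.0685 ydir deg 89.28 tilt [-0.0032  0.0199 -0.9998]
delta tool [-0.0018  0.0005 -0.0007]
```

Request:
arm_command(motion=[{"x":-0.001,"y":0,"z":0,"roll":0,"fingers":0},{"x":0,"y":0,"z":0,"roll":0,"fingers":0},{"x":0,"y":0,"z":0,"roll":0,"fingers":0},{"x":0,"y":0,"z":0,"roll":0,"fingers":0}])

```text
clock: 11.52
eef_pos: [0.6046, 0.1065, 0.0876]
tool_rot: [0.012, 0.707, 0.003, 0.707]
ft_force: [-0.1, -0.0, 4.6]
grip_width: 0.0322
```

Run:
```python
from h import *
go([.603,.1070,.087])
```

```text
t 11.52 p [0.6046 0.1065 0.0876] F [-0.1 -0.   4.6] w 0.0322 ydir deg 89.27 tilt [ 1.000e-04  2.020e-02 -9.998e-01]
delta tool [ 0.0006  0.0005 -0.0016]
```

Request:
arm_command(motion=[{"x":-0.02,"y":0,"z":0,"roll":0,"fingers":0},{"x":-0.04,"y":0,"z":0,"roll":0,"fingers":0},{"x":-0.04,"y":0,"z":0,"roll":0,"fingers":0},{"x":-0.01,"y":-0.015,"z":-0.006,"roll":0,"fingers":0},{"x":0,"y":-0.03,"z":-0.01,"roll":0,"fingers":0},{"x":0,"y":-0.036,"z":-0.012,"roll":0,"fingers":0},{"x":0,"y":-0.036,"z":-0.013,"roll":0,"fingers":0},{"x":0,"y":-0.036,"z":-0.013,"roll":0,"fingers":0},{"x":0,"y":-0.036,"z":-0.013,"roll":0,"fingers":0},{"x":0,"y":-0.036,"z":-0.013,"roll":0,"fingers":0},{"x":0,"y":-0.036,"z":-0.013,"roll":0,"fingers":0},{"x":0,"y":-0.036,"z":-0.013,"roll":0,"fingers":0},{"x":0,"y":-0.02,"z":-0.008,"roll":0,"fingers":0},{"x":0,"y":0,"z":0,"roll":0,"fingers":0}])

```text
clock: 12.68
eef_pos: [0.4763, -0.2232, 0.1874]
tool_rot: [0.008, 0.712, 0.005, 0.703]
ft_force: [-0.6, 0.4, -0.1]
grip_width: 0.0322
```

Run:
```python
from h import *
from workcell import camera
go([.466,-.295,.2])
w=camera("wrist")
cv2.imwrite("pics/w10.png",w["frame"][:,:,::-1])
rim(w,"red",(.466,-.295));rim(w,"blue",(.4535,-.0962))
go([.466,-.295,.2])
```

```text
t 12.68 p [ 0.4763 -0.2232  0.1874] F [-0.6  0.4 -0.1] w 0.0322 ydir deg 89.74 tilt [-0.0128  0.0194 -0.9997]
delta tool [-0.0139 -0.0715 -0.0101]
red [ 0.4636 -0.2984  0.0304] 185 [16 17 14 15 14 15 17 13 16 16 14 18]
blue [ 0.4535 -0.0964  0.0304] 187 [22 15 16 16 13 15 17 13 17 16 14 13]
t 12.73 p [ 0.4768 -0.2218  0.1873] F [-0.4  1.  -0.5] w 0.0323 ydir deg 89.79 tilt [-0.0127  0.0204 -0.9997]
delta tool [-0.014  -0.0729 -0.0107]
```

View pics/w10.png

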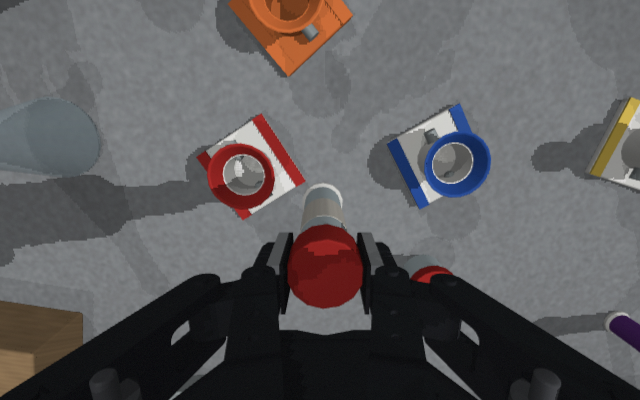

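Request:
arm_command(motion=[{"x":0,"y":-0.025,"z":-0.004,"roll":0,"fingers":0},{"x":0,"y":-0.035,"z":-0.004,"roll":0,"fingers":0},{"x":0.01,"y":-0.014,"z":-0.002,"roll":0,"fingers":0},{"x":0.01,"y":0,"z":0,"roll":0,"fingers":0}])

```text
clock: 13.07
eef_pos: [0.4679, -0.2944, 0.1657]
tool_rot: [0.007, 0.71, 0.008, 0.704]
ft_force: [0.6, 0.5, -0.9]
grip_width: 0.0322
```

```bash
cat >> h.py <<'E'
def look(sb,nb,name):
    from workcell import camera
    s=camera("side");n=camera("scene")
    a=[]
    for im,b in((s["frame"],sb),(n["frame"],nb)):
        a.append(cv2.resize(im[b[1]:b[1]+80,b[0]:b[0]+80][:,:,::-1],(400,400),interpolation=cv2.INTER_CUBIC))
    cv2.imwrite(f"pics/{name}.png",np.hstack(a)); return s,n
E
python3 - <<'E'
from h import *
go([.467,-.2975,.16])
look((280,95),(225,120),"r1")
go([.467,-.2975,.16])
E
```

```text
t 13.07 p [ 0.4679 -0.2944  0.1657] F [ 0.6  0.5 -0.9] w 0.0322 ydir deg 90.09 tilt [-0.0094  0.0218 -0.9997]
delta tool [ 0.0056 -0.0032 -0.0008]
t 13.17 p [ 0.4668 -0.2915  0.164 ] F [-0.4 -0.1 -0.5] w 0.0321 ydir deg 90.19 tilt [-0.0135  0.0256 -0.9996]
delta tool [ 0.0038 -0.0061  0.0003]
```

View pics/r1.png

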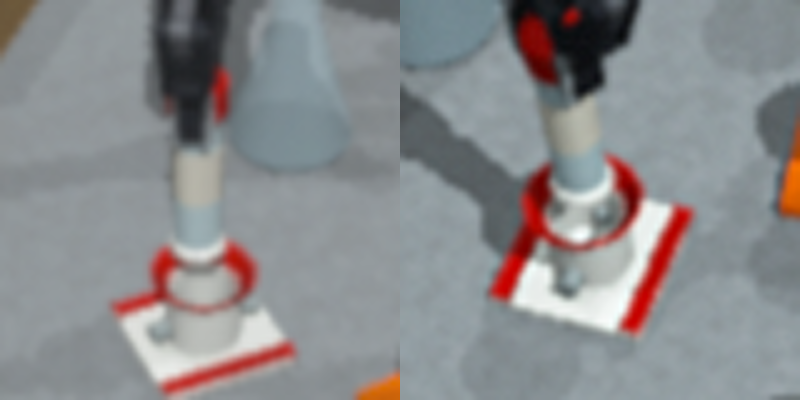

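Request:
arm_command(motion=[{"x":0.005,"y":-0.007,"z":0.001,"roll":0,"fingers":0},{"x":0.015,"y":0.001,"z":0,"roll":0,"fingers":0},{"x":0.012,"y":0.001,"z":0,"roll":0,"fingers":0}])

```text
clock: 13.42
eef_pos: [0.4702, -0.2935, 0.1331]
tool_rot: [0.005, 0.71, 0.011, 0.704]
ft_force: [-4.1, -6.4, 22.3]
grip_width: 0.0325
```

Run:
```python
from h import *
go([.467,-.2975,.096])
look((280,95),(225,120),"r2")
go([.467,-.2975,.096])
```

```text
t 13.42 p [ 0.4702 -0.2935  0.1331] F [-4.1 -6.4 22.3] w 0.0325 ydir deg 90.51 tilt [-0.0099  0.0231 -0.9997]
delta tool [ 0.037  -0.0048 -0.0029]
t 13.52 p [ 0.4692 -0.2939  0.1322] F [-1.3 -2.1  0.4] w 0.0324 ydir deg 90.5 tilt [-0.0126  0.0224 -0.9997]
delta tool [ 0.0362 -0.0044 -0.0018]
```

View pics/r2.png

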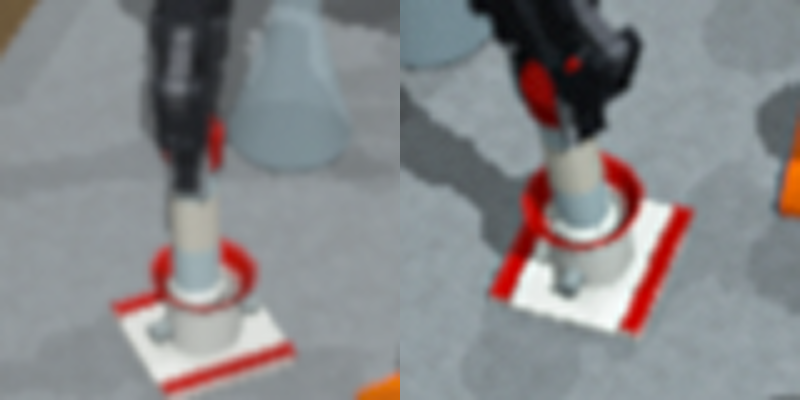

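Request:
arm_command(motion=[{"x":-0.003,"y":-0.006,"z":-0.004,"roll":0,"fingers":0},{"x":0.008,"y":-0.001,"z":0,"roll":0,"fingers":0},{"x":0.008,"y":0,"z":0,"roll":0,"fingers":0}])

```text
clock: 13.77
eef_pos: [0.4673, -0.299, 0.1207]
tool_rot: [0.004, 0.71, 0.013, 0.704]
ft_force: [-0.4, 1.1, -0.4]
grip_width: 0.032
```

Run:
```python
from h import *
go([.467,-.2975,.096])
look((280,95),(225,120),"r3")
go([.467,-.2975,.096])
```

```text
t 13.77 p [ 0.4673 -0.299   0.1207] F [-0.4  1.1 -0.4] w 0.032 ydir deg 90.75 tilt [-0.0085  0.023  -0.9997]
delta tool [ 0.0247  0.0009 -0.0001]
t 13.87 p [ 0.4662 -0.2984  0.1193] F [-0.5 -0.7 -1.3] w 0.0325 ydir deg 90.74 tilt [-0.0116  0.0245 -0.9996]
delta tool [0.0233 0.0004 0.0011]
```

View pics/r3.png

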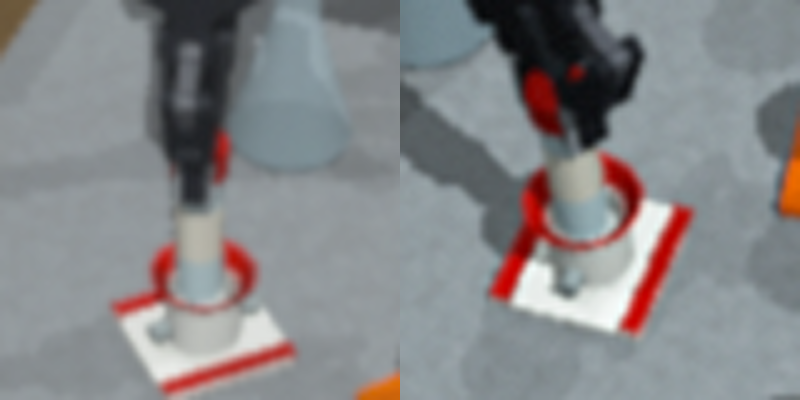

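Free; continue down and push.

Request:
arm_command(motion=[{"x":0.01,"y":0,"z":0,"roll":0,"fingers":0},{"x":0.01,"y":0,"z":0,"roll":0,"fingers":0}])

```text
clock: 14.03
eef_pos: [0.4673, -0.2985, 0.1001]
tool_rot: [0.003, 0.71, 0.013, 0.704]
ft_force: [-1.0, 0.0, 1.1]
grip_width: 0.0321
```

Run:
```python
from h import *
go([.467,-.2975,.096])
```

```text
t 14.03 p [ 0.4673 -0.2985  0.1001] F [-1.   0.   1.1] w 0.0321 ydir deg 90.75 tilt [-0.0081  0.0225 -0.9997]
delta tool [ 0.0041  0.0009 -0.0003]
```

Request:
arm_command(motion=[{"x":0.01,"y":0,"z":0,"roll":0,"fingers":0},{"x":0.008,"y":0,"z":0,"roll":0,"fingers":0}])

```text
clock: 14.2
eef_pos: [0.4732, -0.3021, 0.0906]
tool_rot: [-0.0, 0.704, 0.009, 0.71]
ft_force: [-5.5, 4.6, 61.3]
grip_width: 0.032
```

Run:
```python
from h import *
go([.467,-.2975,.096])
look((280,95),(225,120),"r4")
go([.467,-.2975,.096])
```

```text
t 14.2 p [ 0.4732 -0.3021  0.0906] F [-5.5  4.6 61.3] w 0.032 ydir deg 90.76 tilt [ 0.0077  0.0123 -0.9999]
delta tool [-0.0054  0.0048 -0.0061]
t 14.3 p [ 0.4731 -0.3021  0.0907] F [-3.   0.9 30.6] w 0.0322 ydir deg 90.77 tilt [ 0.0078  0.012  -0.9999]
delta tool [-0.0053  0.0047 -0.006 ]
```

View pics/r4.png

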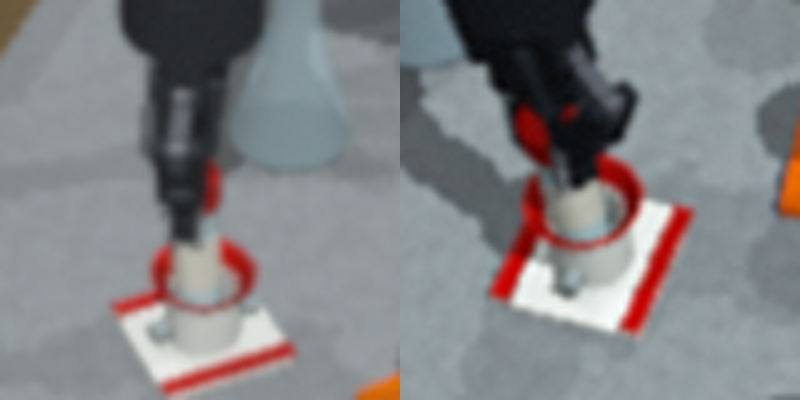

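Request:
arm_command(motion=[{"x":-0.001,"y":0.002,"z":-0.003,"roll":0,"fingers":0.4},{"x":-0.003,"y":0,"z":0,"roll":0,"fingers":0.7},{"x":-0.005,"y":0,"z":0,"roll":0,"fingers":0.8}])

```text
clock: 14.55
eef_pos: [0.4715, -0.3006, 0.1015]
tool_rot: [-0.001, 0.702, 0.008, 0.712]
ft_force: [-0.0, -0.4, -0.6]
grip_width: 0.0573
```

Run:
```python
from h import *
go([.4645,-.2975,.11])
```

```text
t 14.55 p [ 0.4715 -0.3006  0.1015] F [-0.  -0.4 -0.6] w 0.0573 ydir deg 90.78 tilt [ 0.0131  0.0099 -0.9999]
delta tool [-0.0085  0.0033 -0.0068]
```

Request:
arm_command(motion=[{"x":-0.01,"y":0.002,"z":0,"roll":0,"fingers":1},{"x":-0.03,"y":0,"z":0,"roll":0,"fingers":1},{"x":-0.04,"y":0,"z":0,"roll":0,"fingers":1},{"x":-0.04,"y":0,"z":0,"roll":0,"fingers":1}])

```text
clock: 14.88
eef_pos: [0.4635, -0.2949, 0.2134]
tool_rot: [0.004, 0.711, 0.014, 0.704]
ft_force: [0.6, -0.5, -0.0]
grip_width: 0.0853
```

Run:
```python
from h import *
s,n=look((280,95),(225,120),"r5")
xy=(.4645,-.2975)
for zt in (.123,.135):
  for c,b in ((s,(280,95)),(n,(225,120))):print(zt,((proj(c,[[*xy,zt],[*xy,zt-.00975]])-b)*5).round(0).tolist())
go([.607,.296,.24])
```

```text
0.123 [[204.0, 175.0], [204.0, 189.0]]
0.123 [[164.0, 111.0], [166.0, 124.0]]
0.135 [[204.0, 158.0], [204.0, 172.0]]
0.135 [[161.0, 96.0], [163.0, 108.0]]
t 14.98 p [ 0.4679 -0.2978  0.2203] F [ 0.6 -0.9  0.2] w 0.0852 ydir deg 90.78 tilt [ 0.0039  0.0167 -0.9999]
delta tool [-0.0092  0.5921  0.1472]
```

View pics/r5.png

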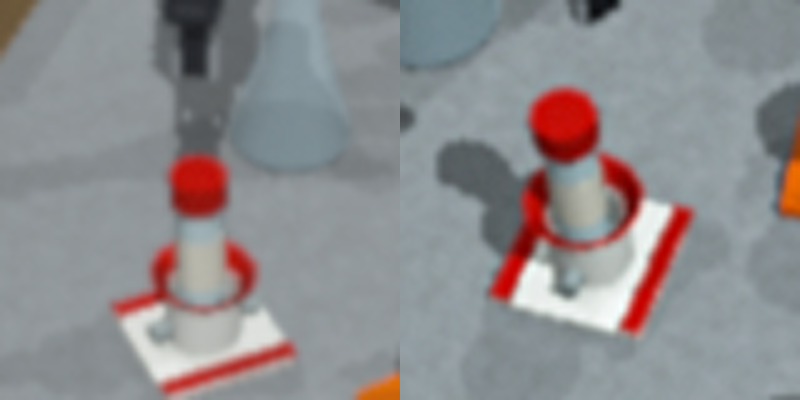

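Request:
arm_command(motion=[{"x":0,"y":0.02,"z":0.005,"roll":0,"fingers":1},{"x":0,"y":0.037,"z":0.009,"roll":0,"fingers":1},{"x":0,"y":0.037,"z":0.009,"roll":0,"fingers":1},{"x":0,"y":0.037,"z":0.009,"roll":0,"fingers":1},{"x":0,"y":0.037,"z":0.009,"roll":0,"fingers":1},{"x":0,"y":0.037,"z":0.009,"roll":0,"fingers":1},{"x":0,"y":0.037,"z":0.009,"roll":0,"fingers":1},{"x":0,"y":0.037,"z":0.009,"roll":0,"fingers":1},{"x":0,"y":0.037,"z":0.009,"roll":0,"fingers":1},{"x":0,"y":0.037,"z":0.009,"roll":0,"fingers":1},{"x":0,"y":0.037,"z":0.009,"roll":0,"fingers":1},{"x":0,"y":0.037,"z":0.009,"roll":0,"fingers":1},{"x":0,"y":0.037,"z":0.009,"roll":0,"fingers":1},{"x":0,"y":0.02,"z":0.005,"roll":0,"fingers":1}])

```text
clock: 16.15
eef_pos: [0.5837, 0.2043, 0.2209]
tool_rot: [0.005, 0.709, 0.005, 0.705]
ft_force: [0.1, -0.2, 0.2]
grip_width: 0.0852
```

Run:
```python
from h import *
go([.607,.296,.22])
```

```text
t 16.15 p [0.5837 0.2043 0.2209] F [ 0.1 -0.2  0.2] w 0.0852 ydir deg 90.01 tilt [-0.0068  0.0144 -0.9999]
delta tool [0.002  0.0917 0.0233]
```

Request:
arm_command(motion=[{"x":0,"y":0.035,"z":0.009,"roll":0,"fingers":1},{"x":0,"y":0.032,"z":0.008,"roll":0,"fingers":1},{"x":0,"y":0.02,"z":0.006,"roll":0,"fingers":1},{"x":0,"y":0,"z":0,"roll":0,"fingers":1}])

```text
clock: 16.48
eef_pos: [0.605, 0.3017, 0.2162]
tool_rot: [0.002, 0.712, 0.007, 0.702]
ft_force: [-0.9, -0.8, 0.4]
grip_width: 0.0856
```

Run:
```python
from h import *
from workcell import camera
w=camera("wrist")
cv2.imwrite("pics/w11.png",w["frame"][:,:,::-1])
k,l,st,ce=cv2.connectedComponentsWithStats(mask(w["frame"],"blue"))
for i in range(1,k):
  if st[i,4]>300: print(st[i],ce[i],plane(w,ce[i],.105),plane(w,ce[i],.115))
go([.606,.296,.12],[.606,.296,.087])
```

```text
[ 486    0   78  194 3489] [510.84952709 113.37976498] [0.53476291 0.45673324 0.105     ] [0.53494237 0.45057309 0.115     ]
[ 280    3   59   65 2956] [308.9123816   35.42997294] [0.47824779 0.29074918 0.105     ] [0.48064557 0.29110418 0.115     ]
[ 295  177   39   40 1238] [314.30533118 196.62358643] [0.6062937  0.29470961 0.105     ] [0.60366546 0.29490915 0.115     ]
t 16.53 p [0.6045 0.3002 0.2159] F [-0.1  0.6  0.5] w 0.0856 ydir deg 90.37 tilt [-0.0152  0.0116 -0.9998]
delta tool [ 0.0958 -0.0053  0.0029]
delta tool [ 0.033  -0.0004  0.0005]
```

View pics/w11.png

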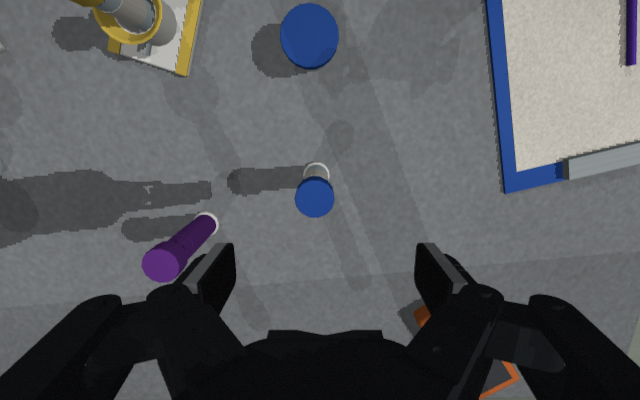

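Request:
arm_command(motion=[{"x":0.03,"y":-0.004,"z":0.002,"roll":0,"fingers":1},{"x":0.03,"y":-0.001,"z":0.001,"roll":0,"fingers":1},{"x":0.02,"y":0,"z":0,"roll":0,"fingers":1},{"x":0,"y":0,"z":0,"roll":0,"fingers":1}])

```text
clock: 16.87
eef_pos: [0.6062, 0.2944, 0.1329]
tool_rot: [0.001, 0.712, 0.006, 0.702]
ft_force: [-0.0, -0.1, -2.0]
grip_width: 0.0855
```

Run:
```python
from h import *
go([.606,.2953,.087])
```

```text
t 16.87 p [0.6062 0.2944 0.1329] F [-0.  -0.1 -2. ] w 0.0855 ydir deg 90.37 tilt [-0.0147  0.0104 -0.9998]
delta tool [0.0459 0.0004 0.0005]
```

Request:
arm_command(motion=[{"x":0.02,"y":0.001,"z":0.001,"roll":0,"fingers":1},{"x":0.02,"y":0,"z":0.001,"roll":0,"fingers":0.9},{"x":0.003,"y":0,"z":0.001,"roll":0,"fingers":0.8},{"x":0,"y":0,"z":0,"roll":0,"fingers":0.7}])

```text
clock: 17.2
eef_pos: [0.6083, 0.2914, 0.0907]
tool_rot: [0.002, 0.713, 0.004, 0.701]
ft_force: [0.6, -0.5, 0.3]
grip_width: 0.0602
```

Run:
```python
from h import *
go([.606,.2953,.087])
```

```text
t 17.2 p [0.6083 0.2914 0.0907] F [ 0.6 -0.5  0.3] w 0.0602 ydir deg 90.1 tilt [-0.0167  0.0086 -0.9998]
delta tool [ 0.0037  0.0039 -0.0022]
```

Request:
arm_command(motion=[{"x":0.002,"y":0.005,"z":-0.002,"roll":0,"fingers":0.6},{"x":0,"y":0,"z":0,"roll":0,"fingers":0},{"x":0,"y":0,"z":0,"roll":0,"fingers":0},{"x":0,"y":0,"z":0,"roll":0,"fingers":0},{"x":0,"y":0,"z":0,"roll":0,"fingers":0}])

```text
clock: 17.62
eef_pos: [0.6088, 0.2968, 0.0952]
tool_rot: [0.004, 0.711, 0.004, 0.704]
ft_force: [-0.7, -0.3, -0.4]
grip_width: 0.032
```

Run:
```python
from h import *
go([.606,.2953,.087],[.456,-.096,.2])
```

```text
t 17.62 p [0.6088 0.2968 0.0952] F [-0.7 -0.3 -0.4] w 0.032 ydir deg 90.0 tilt [-0.0097  0.0118 -0.9999]
delta tool [ 0.0082 -0.0016 -0.0027]
delta tool [-0.1161 -0.3899 -0.1512]
```

Request:
arm_command(motion=[{"x":-0.02,"y":0,"z":0,"roll":0,"fingers":0},{"x":-0.04,"y":0,"z":0,"roll":0,"fingers":0},{"x":-0.04,"y":0,"z":0,"roll":0,"fingers":0},{"x":-0.01,"y":-0.015,"z":-0.006,"roll":0,"fingers":0},{"x":0,"y":-0.03,"z":-0.012,"roll":0,"fingers":0},{"x":0,"y":-0.036,"z":-0.014,"roll":0,"fingers":0},{"x":0,"y":-0.036,"z":-0.014,"roll":0,"fingers":0},{"x":0,"y":-0.036,"z":-0.014,"roll":0,"fingers":0},{"x":0,"y":-0.036,"z":-0.014,"roll":0,"fingers":0},{"x":0,"y":-0.036,"z":-0.014,"roll":0,"fingers":0},{"x":0,"y":-0.036,"z":-0.014,"roll":0,"fingers":0},{"x":0,"y":-0.036,"z":-0.014,"roll":0,"fingers":0},{"x":0,"y":-0.025,"z":-0.01,"roll":0,"fingers":0},{"x":0,"y":0,"z":0,"roll":0,"fingers":0}])

```text
clock: 18.78
eef_pos: [0.4821, -0.0351, 0.2132]
tool_rot: [0.001, 0.704, 0.008, 0.71]
ft_force: [-0.3, 0.1, -0.7]
grip_width: 0.0321
```

Run:
```python
from h import *
from workcell import camera
w=camera("wrist")
cv2.imwrite("pics/w12.png",w["frame"][:,:,::-1])
rim(w,"blue",(.4545,-.096))
go([.457,-.096,.168])
```

```text
blue [ 0.4538 -0.0968  0.0304] 178 [15 16 12 15 13 14 17 12 15 18 15 16]
t 18.83 p [ 0.4831 -0.0336  0.2134] F [-0.8 -0.4 -0.7] w 0.0325 ydir deg 90.65 tilt [ 0.0097  0.0145 -0.9998]
delta tool [ 0.0443 -0.0627 -0.0272]
```

View pics/w12.png

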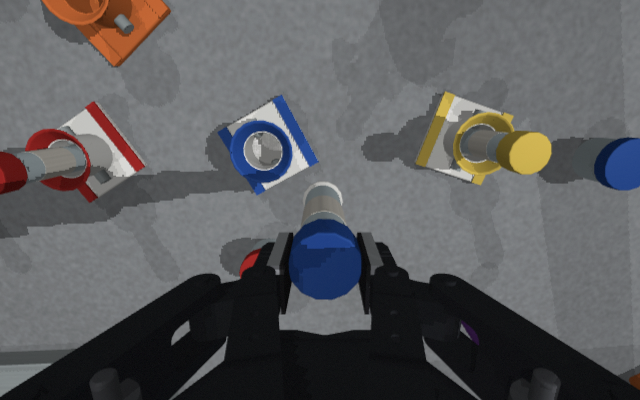

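Request:
arm_command(motion=[{"x":0,"y":-0.025,"z":-0.01,"roll":0,"fingers":0},{"x":0.005,"y":-0.028,"z":-0.012,"roll":0,"fingers":0},{"x":0.015,"y":-0.009,"z":-0.005,"roll":0,"fingers":0},{"x":0.015,"y":0,"z":0,"roll":0,"fingers":0},{"x":0.005,"y":0,"z":0,"roll":0,"fingers":0}])

```text
clock: 19.25
eef_pos: [0.4621, -0.0952, 0.176]
tool_rot: [-0.0, 0.699, 0.011, 0.715]
ft_force: [0.4, -0.6, -0.3]
grip_width: 0.0323
```

Run:
```python
from h import *
go([.455,-.0965,.168])
look((275,150),(275,165),"b1")
go([.455,-.0965,.168])
```

```text
t 19.25 p [ 0.4621 -0.0952  0.176 ] F [ 0.4 -0.6 -0.3] w 0.0323 ydir deg 90.9 tilt [ 0.0235  0.0145 -0.9996]
delta tool [ 0.0078 -0.0013 -0.0073]
t 19.35 p [ 0.4623 -0.0947  0.1766] F [-0.4  0.3 -1.2] w 0.0319 ydir deg 90.97 tilt [ 0.0232  0.0145 -0.9996]
delta tool [ 0.0084 -0.0018 -0.0076]
```

View pics/b1.png

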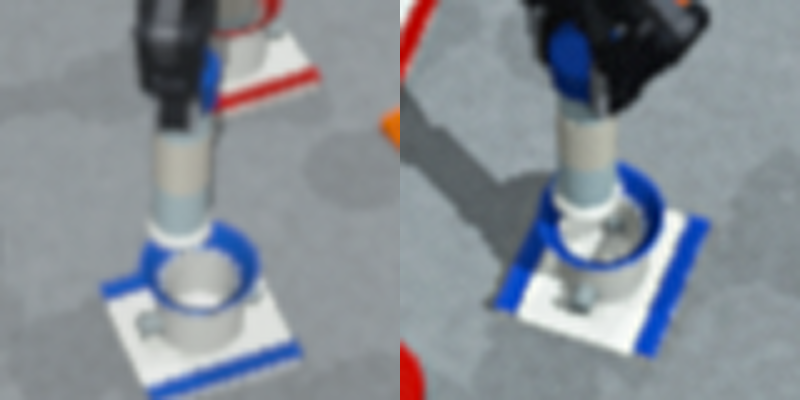

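Request:
arm_command(motion=[{"x":0,"y":-0.002,"z":-0.009,"roll":0,"fingers":0},{"x":0.01,"y":0,"z":0,"roll":0,"fingers":0},{"x":0,"y":0,"z":0,"roll":0,"fingers":0}])

```text
clock: 19.6
eef_pos: [0.455, -0.0949, 0.1684]
tool_rot: [-0.003, 0.698, 0.013, 0.716]
ft_force: [0.1, -0.8, -1.1]
grip_width: 0.0319
```

Run:
```python
from h import *
look((275,150),(275,165),"b2")
go([.4542,-.0965,.13])
```

```text
t 19.7 p [ 0.4559 -0.0953  0.1698] F [ 0.1 -0.4 -0.2] w 0.0321 ydir deg 91.22 tilt [ 0.0287  0.0137 -0.9995]
delta tool [ 0.0398 -0.0017 -0.0029]
```

View pics/b2.png

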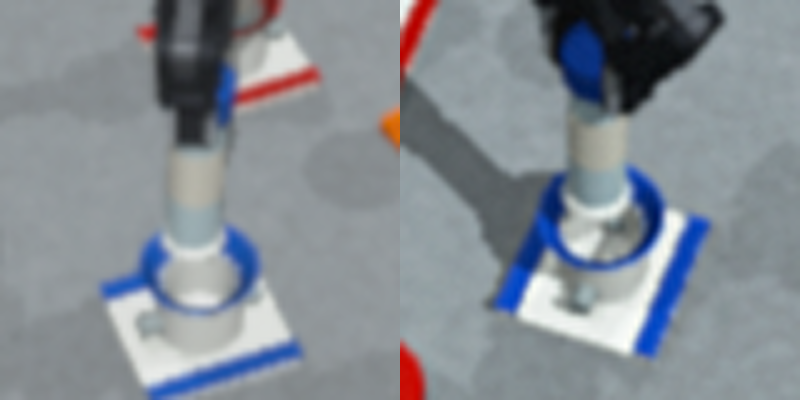

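Request:
arm_command(motion=[{"x":0.008,"y":-0.002,"z":-0.005,"roll":0,"fingers":0},{"x":0.013,"y":0,"z":-0.001,"roll":0,"fingers":0},{"x":0.005,"y":0,"z":0,"roll":0,"fingers":0}])

```text
clock: 19.95
eef_pos: [0.4527, -0.0972, 0.1459]
tool_rot: [-0.004, 0.694, 0.012, 0.72]
ft_force: [-0.5, -0.1, -0.9]
grip_width: 0.0321
```

Run:
```python
from h import *
go([.4522,-.0965,.103])
look((275,150),(275,165),"b3")
go([.4522,-.0965,.103])
```

```text
t 19.95 p [ 0.4527 -0.0972  0.1459] F [-0.5 -0.1 -0.9] w 0.0321 ydir deg 91.33 tilt [ 0.0356  0.012  -0.9993]
delta tool [ 0.0429  0.0002 -0.002 ]
t 20.05 p [ 0.4526 -0.0972  0.1461] F [-0.1  0.5 -0.9] w 0.032 ydir deg 91.32 tilt [ 0.0348  0.0122 -0.9993]
delta tool [ 0.0431  0.0002 -0.0019]
```

View pics/b3.png

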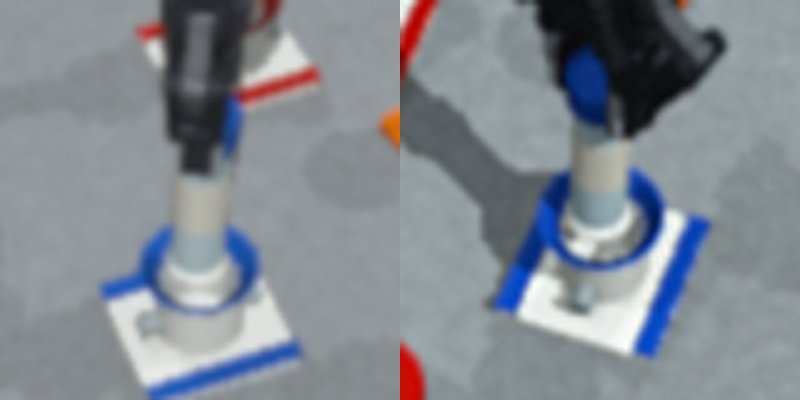

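Foot is centred to within about 1–2 mm at ~50 mm height, and there is no contact. Continue down.

Request:
arm_command(motion=[{"x":0.01,"y":0,"z":-0.002,"roll":0,"fingers":0},{"x":0.01,"y":0,"z":-0.001,"roll":0,"fingers":0}])

```text
clock: 20.22
eef_pos: [0.4524, -0.0975, 0.1282]
tool_rot: [-0.004, 0.693, 0.012, 0.721]
ft_force: [-0.2, -0.1, -0.9]
grip_width: 0.0319
```

Run:
```python
from h import *
go([.4522,-.0965,.103])
look((275,150),(275,165),"b4")
go([.4522,-.0965,.103])
```

```text
t 20.22 p [ 0.4524 -0.0975  0.1282] F [-0.2 -0.1 -0.9] w 0.0319 ydir deg 91.33 tilt [ 0.04    0.011  -0.9991]
delta tool [ 0.0252  0.0008 -0.0011]
t 20.32 p [ 0.4513 -0.0973  0.1271] F [ 0.1  1.2 -1.3] w 0.0322 ydir deg 91.33 tilt [ 0.0371  0.0117 -0.9992]
delta tool [ 0.0242  0.0005 -0.    ]
```

View pics/b4.png

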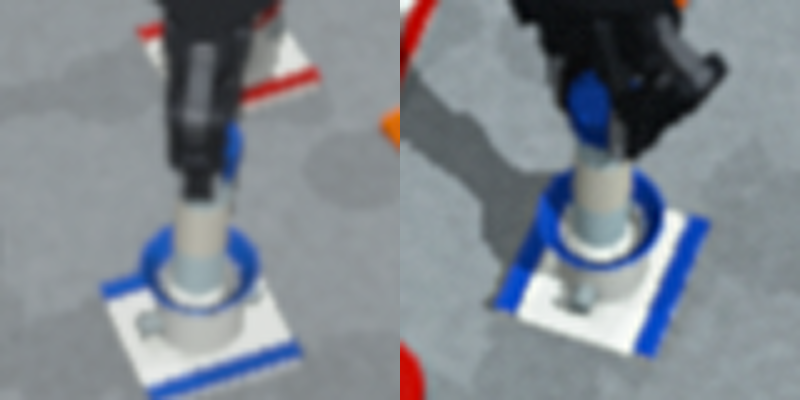

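Request:
arm_command(motion=[{"x":0.01,"y":0,"z":0,"roll":0,"fingers":0},{"x":0.007,"y":0,"z":0,"roll":0,"fingers":0}])

```text
clock: 20.48
eef_pos: [0.4535, -0.0976, 0.1123]
tool_rot: [-0.005, 0.692, 0.012, 0.721]
ft_force: [-2.0, -0.8, 4.4]
grip_width: 0.0322
```

Run:
```python
from h import *
go([.4522,-.0965,.103])
```

```text
t 20.48 p [ 0.4535 -0.0976  0.1123] F [-2.  -0.8  4.4] w 0.0322 ydir deg 91.32 tilt [ 0.0407  0.0106 -0.9991]
delta tool [ 0.0092  0.0011 -0.0017]
```

Ball resistance felt (4.4 N, foot ~17 mm). Push through.

Request:
arm_command(motion=[{"x":0.008,"y":0,"z":-0.001,"roll":0,"fingers":0},{"x":0.005,"y":0,"z":0,"roll":0,"fingers":0}])

```text
clock: 20.65
eef_pos: [0.4541, -0.0979, 0.1003]
tool_rot: [-0.005, 0.692, 0.011, 0.722]
ft_force: [-1.0, 0.2, 30.2]
grip_width: 0.0324
```

Run:
```python
from h import *
go([.4522,-.0965,.103])
```

```text
t 20.65 p [ 0.4541 -0.0979  0.1003] F [-1.   0.2 30.2] w 0.0324 ydir deg 91.32 tilt [ 0.0432  0.0096 -0.999 ]
delta tool [-0.0028  0.0015 -0.0017]
```

On the floor (30 N at the expected height). Release and retract.

Request:
arm_command(motion=[{"x":-0.001,"y":0,"z":0,"roll":0,"fingers":0.4},{"x":-0.003,"y":0,"z":0,"roll":0,"fingers":0.7},{"x":-0.005,"y":0,"z":0,"roll":0,"fingers":0.8},{"x":-0.01,"y":0,"z":0,"roll":0,"fingers":1},{"x":-0.03,"y":0,"z":0,"roll":0,"fingers":1},{"x":-0.04,"y":0,"z":0,"roll":0,"fingers":1},{"x":-0.04,"y":0,"z":0,"roll":0,"fingers":1},{"x":-0.02,"y":0,"z":0,"roll":0,"fingers":1}])

```text
clock: 21.32
eef_pos: [0.4438, -0.0983, 0.2511]
tool_rot: [-0.004, 0.696, 0.013, 0.718]
ft_force: [1.3, -0.2, 0.6]
grip_width: 0.0852
```

Run:
```python
from h import *
s,n=look((275,150),(275,165),"b5")
H={"blue":(.4542,-.0964),"red":(.4645,-.2975),"yellow":(.4447,.1266)}
for k,xy in H.items():
 for zt in (.123,.135):
  print(k,zt,proj(s,[[*xy,zt]]).round(1).tolist(),proj(n,[[*xy,zt]]).round(1).tolist())
cv2.imwrite("pics/sf.png",s["frame"][:,:,::-1]);cv2.imwrite("pics/nf.png",n["frame"][:,:,::-1])
go([.4542,-.0964,.3])
```

```text
blue 0.123 [[314.9, 184.0]] [[313.9, 191.3]]
blue 0.135 [[314.8, 180.6]] [[313.8, 188.3]]
red 0.123 [[320.8, 130.0]] [[257.7, 142.3]]
red 0.135 [[320.8, 126.5]] [[257.2, 139.1]]
yellow 0.123 [[305.0, 265.0]] [[385.2, 254.5]]
yellow 0.135 [[304.9, 262.0]] [[385.8, 251.9]]
t 21.42 p [ 0.4452 -0.0986  0.2514] F [0.  0.7 0.1] w 0.0854 ydir deg 91.34 tilt [ 0.0352  0.0125 -0.9993]
delta tool [-0.0482  0.0026  0.0107]
```

View pics/b5.png

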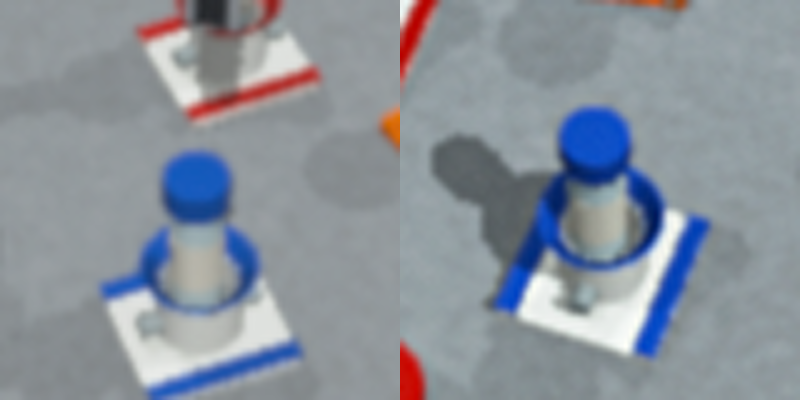

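View pics/sf.png

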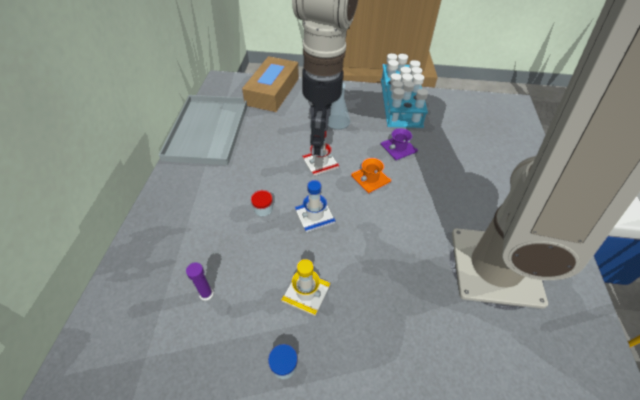

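View pics/nf.png

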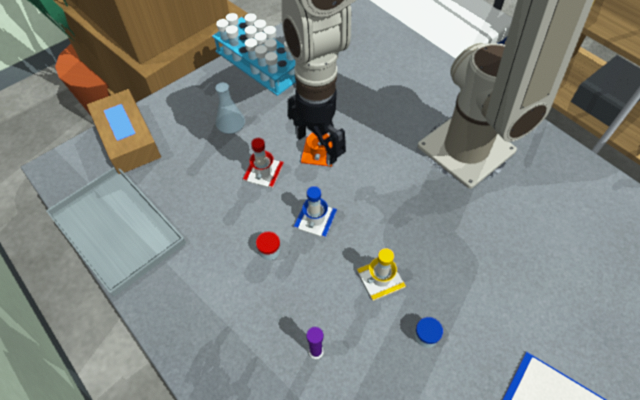

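Run:
```python
from h import *
from workcell import camera,job_done,get_obs
n=camera("scene")
for col in("red","blue"):
  k,l,st,ce=cv2.connectedComponentsWithStats(mask(n["frame"],col))
  for i in range(1,k):
    if st[i,4]>380: print(col,st[i],ce[i].round(1))
print(get_obs()["ft_force"],get_obs()["clock"])
print(job_done())
```

```text
red [256 232  24  22 417] [267.5 242.4]
blue [416 317  27  27 559] [429. 330.]
blue [503 352  36  48 390] [517.8 376.3]
[ 0.89408309 -0.19610961 -0.72896406] 21.4667
the job is handed in; nothing more can be done
None
```

All three tall tubes are in the holders of their own colours, pushed home and released. I handed the job in at 21.5 s of the 96 s allowed. `job_done()` gives no verdict, so the rest is from my own checks.

- **Seating:** the cap tops sit where a tube on the socket floor would show, about 3 px from where one stopped on the balls would. The yellow cap top triangulated to 124 mm above the table, against 123 mm expected, with a lean of about 0.03 rad. The red and blue caps were within about 1 px of the expected image position, and the yellow within 2 px.
- **Bystanders:** in the scene camera the two jars' image centres moved by 0.1 px or less. I only compared the flask by eye, and it looked unmoved.
- **Robot:** the gripper was open at 0.25 m, well above everything, touching nothing.

Some things did not go cleanly:

- **Funnel contact:** the yellow and red tubes touched their funnels on the first try, at about 18–22 N. They slipped slightly in the grip and needed a small sideways correction.
- **Push force:** the pushes onto the floor gave about 26 N (yellow), 61 N (red) and 30 N (blue). The red one was harder than needed; it stayed below the 120 N wrist limit, and the load went through the gripped tube.
- **Regrip:** I gripped the red tube too low at first, then opened and gripped it again.
- **Measurement spread:** the scene and wrist cameras put the holders up to about 2 mm apart, so I used the average.

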